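# Clear the slotted stand board and stand the plywood panels in it

### The job

First lift the block plane off the slotted board and lay it flat on the black mat. Then, with the blue scraper block and never with the fingers, push every wood chip off the board, and put the scraper back flat on the mat. Last, stand each plywood panel on its long edge in a slot of its own, upright, fully down and not sticking out past the board's edges; plane and scraper are to finish on the mat, and everything else on the bench stays where it is.

Things in the scene. Friction and masses are not known exactly. Their poses are not given: they have to be found in the camera images.
- board: pale wood board fixed to the bench, 130 (x) x 287 (y) mm, top 30 mm up; origin: centre of its underside. Four slots along x, open at both ends, 23 mm wide, 20 deep, at y = -93, -31, 31, 93 mm; between and beside them lands 39 mm wide. Along its +x edge, away from the robot, is a fixed aluminium gutter for chips: x 65 to 131 mm, floor 4, walls 18 mm above the bench
- mat: black rubber tool mat fixed on the bench, to the left or right of the board, 250 (x) x 220 (y) x 3 mm; origin at the centre of its underside
- pad: cork stock pad fixed on the bench on the other side, 250 (x) x 220 (y) x 3 mm, on which the panels stand; origin at the centre of its underside
- plane: steel block plane left lying on the board along a land, 140 (x) x 50 (y) mm; flat parallel sides 36 mm tall, with a dark wooden palm rest (42 mm wide) and a brass knob on top, up to 50 mm; 0.3 to 0.7 kg; origin at the centre of its sole
- scraper: blue scraper block with a rubber sole, 46 (x) x 160 (y) mm and 18 mm tall, with a grip bar 30 (x) x 100 (y) mm on it that reaches 54 mm above the sole; about 0.2 kg; origin at the centre of the sole
- slot0 (a point): centre of the floor of a slot, 10 mm above the bench; axes as the board's (x along the slot)
- slot1 (a point): centre of the floor of a slot, 10 mm above the bench; axes as the board's (x along the slot)
- slot2 (a point): centre of the floor of a slot, 10 mm above the bench; axes as the board's (x along the slot)
- slot3 (a point): centre of the floor of a slot, 10 mm above the bench; axes as the board's (x along the slot)
- chip0: dark wood offcut chip 34 (x) x 28 (y) x 10 mm lying on one of the board's lands; origin at the centre of its underside; may be absent
- chip1: dark wood offcut chip 34 (x) x 28 (y) x 10 mm lying on one of the board's lands; origin at the centre of its underside; may be absent
- chip2: dark wood offcut chip 34 (x) x 28 (y) x 10 mm lying on one of the board's lands; origin at the centre of its underside; may be absent
- chip3: dark wood offcut chip 34 (x) x 28 (y) x 10 mm lying on one of the board's lands; origin at the centre of its underside; may be absent
- panel0: plywood panel standing on its long edge, 90 (x) x 18 (y) x 70 (z) mm; origin at the centre of its lower edge face; about 80 g; may be absent
- panel1: plywood panel standing on its long edge, 90 (x) x 18 (y) x 70 (z) mm; origin at the centre of its lower edge face; about 80 g; may be absent
- panel2: plywood panel standing on its long edge, 90 (x) x 18 (y) x 70 (z) mm; origin at the centre of its lower edge face; about 80 g; may be absent
- panel3: plywood panel standing on its long edge, 90 (x) x 18 (y) x 70 (z) mm; origin at the centre of its lower edge face; about 80 g; may be absent
- glue: bystander, leave alone: yellow glue bottle, 52 mm across, 130 mm tall; loose; origin at the centre of its underside
- cup: bystander, leave alone: open black plastic cup, 72 mm across, 85 mm tall; loose; origin at the centre of its underside
- tape: bystander, leave alone: ring of paper tape lying flat, 90 mm across, 25 mm tall; loose; origin at the centre of its underside
- stone: bystander, leave alone: reddish sharpening stone, 120 (x) x 45 x 20 mm; loose; origin at the centre of its underside
- square: bystander, leave alone: try square with dark wooden stock 110 mm and steel blade 140 mm; loose; origin at the centre of its underside
- oilcan: bystander, leave alone: green tin with a white paper label, 70 mm across, 100 mm tall; loose; origin at the centre of its underside

How it is judged (in metres and radians):
On the way, in this order (a step that is already met when the one before it is completed fails the run):
1. the block plane lies flat on the mat, released (x of plane in the frame of mat between -0.125 and 0.125 m and y of plane in the frame of mat between -0.11 and 0.11 m and height (world z) of plane below 0.012 m and angle between plane's own z axis and vertical below 0.12 rad and contact force between plane and the fingers below 0.1 N and linear speed of plane below 0.03 m/s), for 0.2 s.
2. the scraper is brought down onto or just over the board (x of scraper in the frame of board between -0.12 and 0.12 m and y of scraper in the frame of board between -0.17 and 0.17 m and z of scraper in the frame of board between 0.02 and 0.042 m), for 0.1 s.
3. every chip is off the board (in the gutter or on the bench) (z of each of chip0, chip1, chip2, chip3 in the frame of board below 0.027 m and (x of chip0 in the frame of board above 0.06 m or x of chip0 in the frame of board below -0.06 m or y of chip0 in the frame of board above 0.138 m or y of chip0 in the frame of board below -0.138 m) and (x of chip1 in the frame of board above 0.06 m or x of chip1 in the frame of board below -0.06 m or y of chip1 in the frame of board above 0.138 m or y of chip1 in the frame of board below -0.138 m) and (x of chip2 in the frame of board above 0.06 m or x of chip2 in the frame of board below -0.06 m or y of chip2 in the frame of board above 0.138 m or y of chip2 in the frame of board below -0.138 m) and (x of chip3 in the frame of board above 0.06 m or x of chip3 in the frame of board below -0.06 m or y of chip3 in the frame of board above 0.138 m or y of chip3 in the frame of board below -0.138 m)), for 0.2 s.
4. the scraper lies flat on the mat again, released (x of scraper in the frame of mat between -0.125 and 0.125 m and y of scraper in the frame of mat between -0.11 and 0.11 m and height (world z) of scraper below 0.012 m and angle between scraper's own z axis and vertical below 0.12 rad and contact force between scraper and the fingers below 0.1 N and linear speed of scraper below 0.03 m/s), for 0.2 s.
5. every panel stands in a slot, released (angle between each of panel0, panel1, panel2, panel3's own z axis and vertical below 0.1 rad and linear speed of each of panel0, panel1, panel2, panel3 below 0.03 m/s and contact force between each of panel0, panel1, panel2, panel3 and the fingers below 0.1 N and ((y of panel0 in the frame of slot0 between -0.007 and 0.007 m and x of panel0 in the frame of slot0 between -0.025 and 0.025 m and z of panel0 in the frame of slot0 below 0.005 m) or (y of panel0 in the frame of slot1 between -0.007 and 0.007 m and x of panel0 in the frame of slot1 between -0.025 and 0.025 m and z of panel0 in the frame of slot1 below 0.005 m) or (y of panel0 in the frame of slot2 between -0.007 and 0.007 m and x of panel0 in the frame of slot2 between -0.025 and 0.025 m and z of panel0 in the frame of slot2 below 0.005 m) or (y of panel0 in the frame of slot3 between -0.007 and 0.007 m and x of panel0 in the frame of slot3 between -0.025 and 0.025 m and z of panel0 in the frame of slot3 below 0.005 m)) and ((y of panel1 in the frame of slot0 between -0.007 and 0.007 m and x of panel1 in the frame of slot0 between -0.025 and 0.025 m and z of panel1 in the frame of slot0 below 0.005 m) or (y of panel1 in the frame of slot1 between -0.007 and 0.007 m and x of panel1 in the frame of slot1 between -0.025 and 0.025 m and z of panel1 in the frame of slot1 below 0.005 m) or (y of panel1 in the frame of slot2 between -0.007 and 0.007 m and x of panel1 in the frame of slot2 between -0.025 and 0.025 m and z of panel1 in the frame of slot2 below 0.005 m) or (y of panel1 in the frame of slot3 between -0.007 and 0.007 m and x of panel1 in the frame of slot3 between -0.025 and 0.025 m and z of panel1 in the frame of slot3 below 0.005 m)) and ((y of panel2 in the frame of slot0 between -0.007 and 0.007 m and x of panel2 in the frame of slot0 between -0.025 and 0.025 m and z of panel2 in the frame of slot0 below 0.005 m) or (y of panel2 in the frame of slot1 between -0.007 and 0.007 m and x of panel2 in the frame of slot1 between -0.025 and 0.025 m and z of panel2 in the frame of slot1 below 0.005 m) or (y of panel2 in the frame of slot2 between -0.007 and 0.007 m and x of panel2 in the frame of slot2 between -0.025 and 0.025 m and z of panel2 in the frame of slot2 below 0.005 m) or (y of panel2 in the frame of slot3 between -0.007 and 0.007 m and x of panel2 in the frame of slot3 between -0.025 and 0.025 m and z of panel2 in the frame of slot3 below 0.005 m)) and ((y of panel3 in the frame of slot0 between -0.007 and 0.007 m and x of panel3 in the frame of slot0 between -0.025 and 0.025 m and z of panel3 in the frame of slot0 below 0.005 m) or (y of panel3 in the frame of slot1 between -0.007 and 0.007 m and x of panel3 in the frame of slot1 between -0.025 and 0.025 m and z of panel3 in the frame of slot1 below 0.005 m) or (y of panel3 in the frame of slot2 between -0.007 and 0.007 m and x of panel3 in the frame of slot2 between -0.025 and 0.025 m and z of panel3 in the frame of slot2 below 0.005 m) or (y of panel3 in the frame of slot3 between -0.007 and 0.007 m and x of panel3 in the frame of slot3 between -0.025 and 0.025 m and z of panel3 in the frame of slot3 below 0.005 m))), for 0.2 s.
At the end, for the whole second after the job is handed in: each panel is in a slot: within 5 mm of its floor, within 25 mm of its middle along it, leaning under 0.1 rad; each chip is off the board, not in a slot; plane and scraper lie flat (0.12 rad), their middles on the mat; all released, the panels at rest (all of step 3 and all of step 5 and x of plane in the frame of mat between -0.125 and 0.125 m and y of plane in the frame of mat between -0.11 and 0.11 m and height (world z) of each of plane, scraper below 0.012 m and angle between each of plane, scraper's own z axis and vertical below 0.12 rad and contact force between each of plane, scraper and the fingers below 0.1 N and x of scraper in the frame of mat between -0.125 and 0.125 m and y of scraper in the frame of mat between -0.11 and 0.11 m); the robot touches nothing.
It fails at once if a chip is touched with the fingers (over 0.5 N) (contact force between any of chip0, chip1, chip2, chip3 and the fingers above 0.5 N).
It fails at once if a bystander is shifted by more than 30 mm (distance of any of glue, cup, tape, stone, square, oilcan from where it was at the start of the episode above 0.03 m).
Of chip0, chip1, chip2, chip3 only 2 to 4 are there at a start; the rules pass over those that are not, and their reading is None.
Of panel0, panel1, panel2, panel3 only 2 to 4 are there at a start; the rules pass over those that are not, and their reading is None.
At some moment in a run one of plane, scraper may be knocked a few centimetres aside while the robot is not near it.
It also fails if it takes over 210 s, if anything falls off the work surface, if the arm or the gripper's body presses on something with over 40 N, if the wrist force passes 120 N, or if a joint passes its speed limit or range.

### The arm

A 7-joint arm with a two-finger parallel gripper is mounted at the origin on the work surface. World frame = base frame: x ahead of the robot, y to its left, z up, the work surface at z = 0. Lengths are in mm, angles in rad, forces in N, time in s.
With the tool pointing down it reaches from about 400 to 875 mm from the base axis. Payload 4.4 kg.
Tool frame: the origin (TCP) lies midway between the tips of the shut fingers; the grasp point (between the pads) lies env.grasp_offset behind it (env.grasp_offset is the distance from the TCP to the grasp point, in mm); z points along the fingers, y is the line along which they close (so a half turn about z gives the same grasp; the last joint's range is limited). The gripper opens to 85 mm and grips with 20 to 120 N. Pads are 22 mm wide; open, the fingers measure 114 mm over their backs; the gripper's body (76 mm by 85 mm) begins 54 mm behind the grasp point. The pads swing forward as they close: fully open they stand 13 mm farther back than shut.
Start: joints at [-0.066, 0.628, 0.038, 1.517, -0.027, 0.996, -0.02], TCP at [650.014, 0.027, 231.313] pointing down, gripper open.
Joint ranges: [-3.06, 3.06], [-0.37, 2.12], [-1.25, 1.32], [0.18, 2.47], [-1.1, 4.24], [0.23, 1.98], [-2.94, 2.94]. Speed limits (rad/s): [2.57, 2.57, 3.14, 3.14, 3.14, 3.14, 3.14].

### API

Orientations are given as a unit quaternion [x, y, z, w].
In Python, from station import env, viewer gives the robot as it stands.
- The arm moves only by the tool servo_tool, never from a script. Its argument "moves" is a list of rows, each an object with "xyz": the shift along the tool's x, y, z in cm, a list of three; "rot": the turn, a rotation vector about the tool's x, y, z in rad, a list of three; "fingers": the closure, from 0 (fully open) to 1 (shut). In form: [{"xyz": [dx, dy, dz], "rot": [wx, wy, wz], "fingers": fingers}, ...]. A call has 1 to 12 rows; each row shifts and turns the commanded pose from where the row before left it, along the tool's axes as they then stand; what a row does not reach is not made up. A row lasts 1/10 s, in which the tool goes at most 50 mm and 8.59 degrees, less where a joint would pass 70% of its speed; a pose out of reach is approached as far as the arm can. A call is refused whole if a number of a shift passes 5 or a number of a turn 0.15, either way. A call with a gripper value outside its range is refused whole. The fingers move at their own pace and stop on an object; "squeeze" is the grip in N (left out, the last holds). Time passes only in rows, so rows that do not move let the fingers close. It gives the time, the measured TCP pose, the force, the opening and the grip force at its end, in the units of the state.
- env.get_obs(): the state, without advancing time (a new reading comes with each control period).
- viewer.snapshot(name): name is "scene" or "side" or "wrist"; returns the picture (480x640x3 uint8, red, green, blue); there is no depth.
- viewer.calibration(name): a dict with "fx", "fy", "cx", "cy" (pixels), "world_from_camera" (4x4, takes a point from camera to world coordinates). Camera axes: x right, y up, looking along -z (the intrinsics and any distortion apply to the point x, -y, -z); pixel columns grow to the right and rows downward; lengths in mm; the calibration is good to about 2 mm. A picture is of the moment at which its call begins: read the wrist's pose just before it. calibration takes no time and is no camera call; for the wrist camera it gives the pose at the moment of the call.
- env.job_done(): hands the job in; it is judged then, once.
The state is a dict: "clock": time; "joint_pos": joint angles; "joint_velocities": joint speeds; "tau": joint torques, N m; "tcp_pos": TCP position; "orientation": TCP orientation; "ft_force": force on the tool from outside, world axes, zero at the start; "torque": the same for the moment, N m; "opening": opening from 0.0 (shut) to 1.0 (fully open); "grip_force": force on a finger pad.
Only numpy, scipy, OpenCV 4.12 (cv2) and the standard library are available. Lean on these libraries where they do the work, as an engineer would, in place of code of your own. Each camera call takes 0.05 s, during which the arm holds its last target. There are 200 camera calls.

## Working session

There is one attempt and no reset: what is moved stays moved. The work goes in short steps, Python scripts to look and compute and a tool call to move; the robot and the scene stay as the last step left them, time stands still between calls to the robot, and variables do not carry over. Pictures are saved under pics/ and viewed, at most 14 in all, crops included, and the job is handed in when it is done.

Besides the shell and the picture viewer there is one more tool, called after "Emit:" in YAML: its name, and indented under it one key for each argument. servo_tool: Moves the arm, as the interface text tells. Its arguments: {"type":"object","properties":{"moves":{"type":"array"},"squeeze":{"type":"number"}},"required":["moves"]}

```bash
ls; mkdir -p pics; python3 - <<'E'
from station import env, viewer
import cv2
print(env.get_obs(), env.grasp_offset)
for n in ["scene","side","wrist"]:
    c=viewer.calibration(n); print(n,c)
    cv2.imwrite(f"pics/{n}0.png",viewer.snapshot(n)[:,:,::-1])
E
```

```text
pics
{'clock': 0.0, 'joint_pos': array([-0.0657973 ,  0.6292712 ,  0.03842086,  1.51838825, -0.02696943,
        0.9963276 , -0.02002612]), 'joint_velocities': array([-1.14637595e-03,  1.51500221e-03,  9.60528960e-05,  6.41536641e-05,
       -4.11956015e-04, -2.46192043e-03,  8.77954702e-04]), 'tau': array([-1.11932164e-03, -5.63405585e+01,  1.22606792e+00, -1.93450052e+01,
        1.09587883e-02,  1.05136272e-02, -8.84369996e-06]), 'tcp_pos': array([6.49360910e+02, 3.03354300e-02, 2.30430815e+02]), 'orientation': array([ 7.07104904e-01,  7.07108035e-01, -6.75802534e-04, -6.51193627e-04]), 'ft_force': array([-0.3243003 , -0.29123758, -0.28084849]), 'torque': array([ 0.00525915, -0.00335585,  0.01296953]), 'grip_force': 0.0, 'opening': 0.9986874681597265} 18.700000000000003
scene {'fx': 488.9698718891995, 'fy': 488.9698718891995, 'cx': 321.886027885071, 'cy': 241.67001292224242, 'world_from_camera': array([[ 3.56542416e-02, -6.64147888e-01,  7.46750532e-01,
         1.52354440e+03],
       [ 9.99330038e-01,  2.98709659e-02, -2.11471101e-02,
         6.19377174e+01],
       [-8.2613511
[... 394 characters left out ...]
4.73788474e-01,  5.59684517e-01,
         8.29229867e+02],
       [-1.74224810e-02,  7.73467385e-01,  6.33596608e-01,
         9.01892234e+02],
       [ 0.00000000e+00,  0.00000000e+00,  0.00000000e+00,
         1.00000000e+00]])}
wrist {'fx': 366.5376717071126, 'fy': 366.5376717071126, 'cx': 317.3999124782992, 'cy': 238.7381892088523, 'world_from_camera': array([[ 9.99996656e-01, -1.37658297e-03,  2.18941720e-03,
         6.51089190e+02],
       [ 7.04167369e-04,  9.59512388e-01,  2.81665550e-01,
         7.16390021e+01],
       [-2.48850893e-03, -2.81663067e-01,  9.59510148e-01,
         3.72638406e+02],
       [ 0.00000000e+00,  0.00000000e+00,  0.00000000e+00,
         1.00000000e+00]])}
```

View pics/scene0.png

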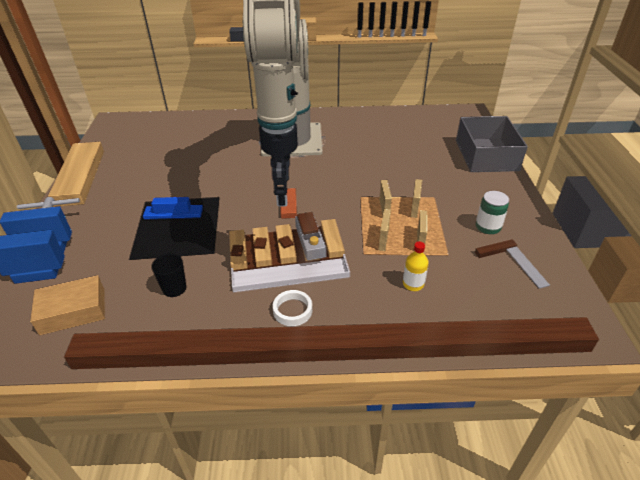

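View pics/side0.png

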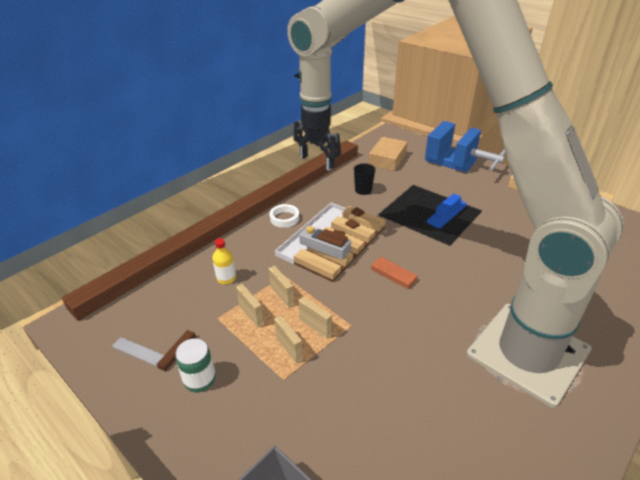

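View pics/wrist0.png

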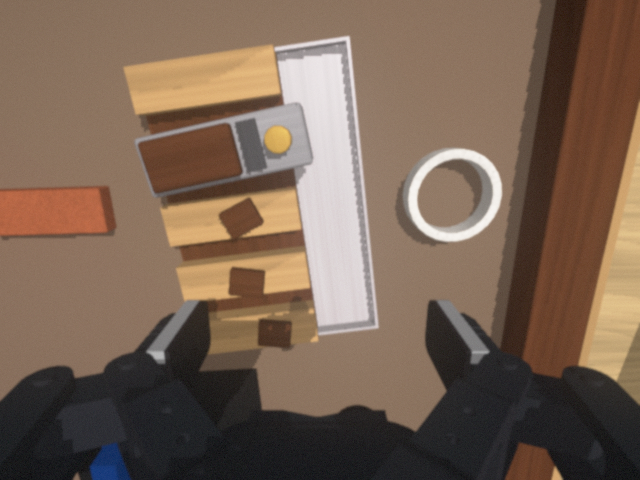

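```bash
python3 - <<'E'
import cv2
im=cv2.imread('pics/scene0.png')
cv2.imwrite('pics/scene0c.png',cv2.resize(im[175:300,120:460],(800,294),interpolation=cv2.INTER_CUBIC))
E
```

```text
(no output)
```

View pics/scene0c.png

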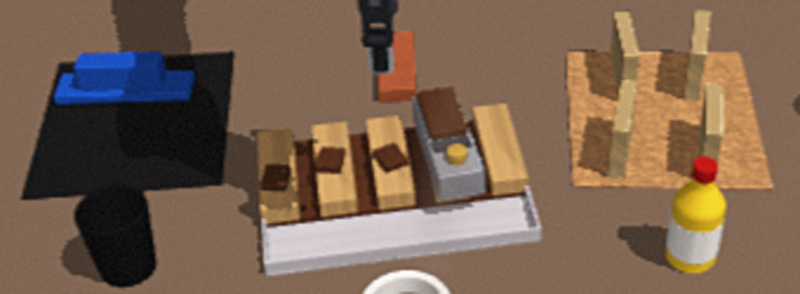

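```bash
cat > h.py <<'E'
import cv2, numpy as np
def rays(c,px):
    px=np.atleast_2d(np.asarray(px,float)); T=c["world_from_camera"]
    d=np.stack([(px[:,0]-c["cx"])/c["fx"],-(px[:,1]-c["cy"])/c["fy"],-np.ones(len(px))],1)@T[:3,:3].T
    return T[:3,3],d
def onz(c,px,z):
    o,d=rays(c,px); return o+d*((z-o[2])/d[:,2])[:,None]
def proj(c,p):
    T=c["world_from_camera"]; q=(np.atleast_2d(p)-T[:3,3])@T[:3,:3]
    return np.stack([c["cx"]+c["fx"]*q[:,0]/-q[:,2],c["cy"]-c["fy"]*q[:,1]/-q[:,2]],1)
def blobs(im,lo,hi,amin=60,box=None):
    """im BGR; HSV range -> contours, biggest first"""
    m=cv2.inRange(cv2.cvtColor(im,cv2.COLOR_BGR2HSV),np.array(lo),np.array(hi))
    if box is not None:
        k=np.zeros_like(m); x0,y0,x1,y1=box; k[y0:y1,x0:x1]=255; m&=k
    m=cv2.morphologyEx(m,cv2.MORPH_OPEN,np.ones((3,3)))
    cs=[c for c in cv2.findContours(m,cv2.RETR_EXTERNAL,cv2.CHAIN_APPROX_NONE)[0] if cv2.contourArea(c)>amin]
    return sorted(cs,key=cv2.contourArea,reverse=True)
def rect(c,cnt,z):
    """world rect of a contour at height z: centre, (long,short), yaw of long side"""
    w=onz(c,cnt.reshape(-1,2),z)[:,:2].astype(np.float32)
    b=cv2.boxPoints(cv2.minAreaRect(w)); e=[b[1]-b[0],b[2]-b[1]]; l=[np.linalg.norm(v) for v in e]
    i=int(l[1]>l[0]); v=e[i]; return b.mean(0).round(1),(round(float(max(l)),1),round(float(min(l)),1)),round(float((np.arctan2(v[1],v[0])+np.pi/2)%np.pi-np.pi/2),3)
E
cat > m1.py <<'E'
from h import *
from station import env, viewer
c=viewer.calibration("wrist"); im=cv2.imread('pics/wrist0.png'); s=viewer.calibration("scene"); si=cv2.imread('pics/scene0.png')
hsv=cv2.cvtColor(im,cv2.COLOR_BGR2HSV); hs=cv2.cvtColor(si,cv2.COLOR_BGR2HSV)
for n,(x,y) in dict(land=(200,80),gut=(330,150),chip1=(241,217),chip3=(270,330),rest=(190,158),knob=(278,140),steel=(300,120),slot=(270,180),bench=(400,80)).items(): print(n,hsv[y,x])
for n,(x,y) in dict(mat=(160,230),scr=(175,205),pad=(400,225),panel=(388,190),panelside=(424,225)).items(): print(n,hs[y,x])
hand=dict(landTL=(125,67),landTR=(274,45),landBR2=(318,341),land0BL=(139,115),land0BR=(282,96),TLg=(348,38),BRg=(377,327))
for k,p in hand.items(): print(k,onz(c,p,18 if 'g' in k else 30)[0].round(1))
print("rest/knob", onz(c,(190,158),48)[0].round(1), onz(c,(278,140),50)[0].round(1))
E
python3 m1.py
```

```text
land [ 16 119 203]
gut [170   7 225]
chip1 [ 11 140 111]
chip3 [ 10 133  88]
rest [ 11 141 101]
knob [ 20 141 221]
steel [175   8 181]
slot [ 11 108  78]
bench [ 14  75 142]
mat [105  20  26]
scr [111 214 132]
pad [ 15 139 204]
panel [ 18 106 198]
panelside [ 19 109 196]
landTL [485.3 124.3  30. ]
landTR [613.7 141.4  30. ]
landBR2 [ 651.2 -142.1   30. ]
land0BL [492.   85.3  30. ]
land0BR [619.4 101.1  30. ]
TLg [676.9 149.3  18. ]
BRg [ 715.2 -132.2   18. ]
rest/knob [539.9  49.2  48. ] [616.9  64.4  50. ]
```

```bash
cat > m2.py <<'E'
from h import *
from station import env, viewer
c=viewer.calibration("wrist"); im=cv2.imread('pics/wrist0.png'); s=viewer.calibration("scene"); si=cv2.imread('pics/scene0.png')
print("plane corners", onz(c,[(136,141),(300,103),(313,160),(152,195)],66).round(1).tolist())
for b in blobs(im,(5,110,40),(13,200,125),100,(135,90,330,360)): print("brown",rect(c,b,40),rect(c,b,78),cv2.boundingRect(b))
def brd(p):
    R=np.array([[.9914,.1311],[-.1311,.9914]]); return (R@(np.array(p)[:2]-[568,-8.8])).round(1)
for p in [(241,217),(246,282),(274,332)]: w=onz(c,p,40)[0]; print("chip",w.round(1),brd(w))
for b in blobs(si,(0,0,0),(179,90,45),300,(120,180,235,270))[:2]: print("mat",rect(s,b,3),cv2.boundingRect(b))
for b in blobs(si,(105,150,40),(120,255,255),100,(130,180,235,230))[:2]:
    print("scr",rect(s,b,21),cv2.boundingRect(b)); print(b.reshape(-1,2)[[b[:,0,0].argmin(),b[:,0,0].argmax(),b[:,0,1].argmax()]].tolist())
for b in blobs(si,(8,80,90),(22,255,255),300,(355,180,452,262))[:2]: print("pad",rect(s,b,3),cv2.boundingRect(b))
hand=dict(matTL=(148,198),matTR=(220,197),matBR=(214,250),matBL=(131,257), padTL=(361,198),padTR=(438,197),padBR=(447,253),padBL=(363,253),cup=(170,262))
for k,p in hand.items(): print(k,onz(s,p,3)[0].round(1))
E
python3 m2.py
```

```text
plane corners [[503.6, 63.9, 66.0], [636.8, 92.9, 66.0], [646.9, 48.9, 66.0], [511.0, 19.9, 66.0]]
brown (array([537.4,  48.2], dtype=float32), (82.5, 44.6), 0.212) (array([550.4,  50.8], dtype=float32), (73.1, 39.5), 0.212) (139, 125, 102, 67)
brown (array([575.3, -15.1], dtype=float32), (116.8, 50.8), 0.133) (array([584. ,  -5.2], dtype=float32), (103.4, 45.0), 0.133) (180, 199, 123, 61)
brown (array([589.8, -75. ], dtype=float32), (104.1, 41.6), 0.127) (array([596.8, -58.3], dtype=float32), (92.2, 36.9), 0.127) (208, 269, 103, 42)
brown (array([546.9,  83.7], dtype=float32), (88.7, 14.0), 0.154) (array([558.8,  82.3], dtype=float32), (78.6, 12.4), 0.154) (147, 102, 102, 31)
brown (array([ 606.3, -127.1], dtype=float32), (31.7, 28.6), -0.086) (array([ 611.5, -104.4], dtype=float32), (28.1, 25.3), -0.086) (259, 320, 32, 27)
brown (array([563.3,  20.7], dtype=float32), (65.1, 11.3), 0.139) (array([573.3,  26.5], dtype=float32), (57.7, 10.0), 0.139) (187, 179, 71, 21)
brown (array([521.8,  13.2], dtype=float32), (18.2, 6.8), 0.133) (array([536.6,  19.9], dtype=float32), (16.1, 6.0), 0.133) (168, 193, 20, 10)
chip [579.4  -5.1  40. ] [11.8  2.2]
chip [580.5 -70.3  40. ] [  4.3 -62.7]
chip [ 606.1 -125.5   40. ] [  22.5 -120.7]
mat (array([ 485.6, -309.9], dtype=float32), (299.8, 217.6), 0.071) (130, 198, 89, 72)
scr (array([ 399. , -328.5], dtype=float32), (164.9, 100.9), -1.57) (143, 197, 60, 23)
[[143, 213], [202, 210], [144, 219]]
pad (array([449.6, 336.4], dtype=float32), (375.5, 298.0), -0.086) (355, 180, 97, 82)
matTL [ 325.7 -423.1    3. ]
matTR [ 330.8 -207.9    3. ]
matBR [ 565.7 -195.6    3. ]
matBL [ 583.1 -408.3    3. ]
padTL [355.5 212.8   3. ]
padTR [361.2 441.9   3. ]
padBR [604.5 413.4   3. ]
padBL [594.7 195.2   3. ]
cup [ 606.5 -302.9    3. ]
```

Emit:
servo_tool:
  moves:
    - {"xyz": [-3.8, -2, -0.5], "rot": [0, 0, 0], "fingers": 0}
    - {"xyz": [-3.8, -2, -0.5], "rot": [0, 0, 0], "fingers": 0}
    - {"xyz": [-3.8, -2, -0.5], "rot": [0, 0, 0], "fingers": 0}
    - {"xyz": [-3.8, -2, -0.5], "rot": [0, 0, 0], "fingers": 0}
    - {"xyz": [-3.8, -2, -0.5], "rot": [0, 0, 0], "fingers": 0}
    - {"xyz": [-3.8, -2, -0.5], "rot": [0, 0, 0], "fingers": 0}
    - {"xyz": [-3.8, -2, -0.5], "rot": [0, 0, 0], "fingers": 0}
    - {"xyz": [-3.8, -2, -0.5], "rot": [0, 0, 0], "fingers": 0}
    - {"xyz": [0, 0, 0], "rot": [0, 0, 0], "fingers": 0}
    - {"xyz": [0, 0, 0], "rot": [0, 0, 0], "fingers": 0}

```text
clock: 1.15
tcp_pos: [489.2, -305.0, 271.2]
orientation: [0.708, 0.706, 0.0, -0.0]
ft_force: [0.2, -0.2, -0.7]
opening: 0.999
grip_force: 0.0
```

```bash
cat > snap.py <<'E'
import sys,pickle,cv2
from station import env, viewer
# snap.py tag cams...
for n in sys.argv[2:]:
    c=viewer.calibration(n); im=viewer.snapshot(n)[:,:,::-1]; cv2.imwrite(f"pics/{n}_{sys.argv[1]}.png",im); pickle.dump(c,open(f"pics/{n}_{sys.argv[1]}.pkl","wb"))
o=env.get_obs(); print(o["clock"],o["tcp_pos"].round(1),o["orientation"].round(4))
E
python3 snap.py a wrist
```

```text
1.2 [ 490.1 -303.3  271. ] [ 7.071e-01  7.071e-01  4.000e-04 -4.000e-04]
```

View pics/wrist_a.png

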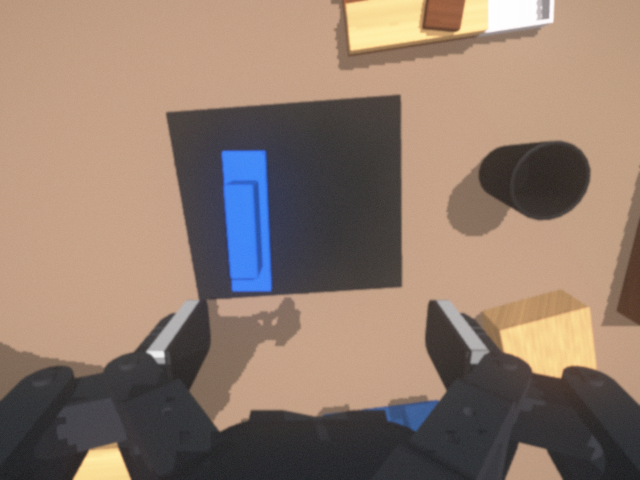

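```bash
python3 - <<'E'
from h import *; import pickle
c=pickle.load(open('pics/wrist_a.pkl','rb')); im=cv2.imread('pics/wrist_a.png')
m=onz(c,[(168,112),(400,95),(402,287),(200,299)],3)[:,:2]; print("mat",m.round(1).tolist(),m.mean(0))
print("cup rim",onz(c,(549,180),85)[0].round(1),"base",onz(c,(505,172),0)[0].round(1))
b=blobs(im,(100,120,60),(125,255,255),300,(150,90,420,310))[0]; print("scr base",rect(c,b,21))
print("grip top corners",onz(c,[(224,182),(257,182),(259,279),(232,279)],57)[:,:2].round(1).tolist())
print("base corners",onz(c,[(222,151),(265,151),(271,290),(233,291)],21)[:,:2].round(1).tolist())
E
```

```text
mat [[332.2, -213.5], [577.0, -197.2], [592.7, -415.0], [346.1, -430.5]] [ 462.00228211 -314.04797904]
cup rim [ 696.9 -275.6   85. ] base [ 699.6 -277.5    0. ]
scr base (array([ 413. , -331.9], dtype=float32), (159.8, 50.2), 1.569)
grip top corners [[399.9, -280.4], [431.9, -280.5], [429.0, -381.7], [400.8, -381.7]]
base corners [[391.0, -252.9], [435.8, -253.1], [436.1, -410.5], [391.8, -411.7]]
```

Emit:
servo_tool:
  moves:
    - {"xyz": [4.5, 1.05, 0], "rot": [0, 0, 0], "fingers": 0.2}
    - {"xyz": [4.5, 1.05, 0], "rot": [0, 0, 0], "fingers": 0.2}
    - {"xyz": [4.5, 1.05, 0], "rot": [0, 0, 0], "fingers": 0.2}
    - {"xyz": [4.5, 1.05, 0], "rot": [0, 0, 0], "fingers": 0.2}
    - {"xyz": [4.5, 1.05, 0], "rot": [0, 0, 0], "fingers": 0.2}
    - {"xyz": [4.5, 1.05, 0], "rot": [0, 0, 0], "fingers": 0.2}
    - {"xyz": [4.5, 1.05, 0], "rot": [0, 0, 0], "fingers": 0.2}
    - {"xyz": [4.5, 1.05, 0], "rot": [0, 0, 0], "fingers": 0.2}
    - {"xyz": [0, 0, 0], "rot": [0, 0, 0.14], "fingers": 0.2}
    - {"xyz": [0, 0, 0], "rot": [0, 0, 0.14], "fingers": 0.2}
    - {"xyz": [0, 0, 0], "rot": [0, 0, 0.14], "fingers": 0.2}
    - {"xyz": [0, 0, 0], "rot": [0, 0, 0.14], "fingers": 0.2}

```text
clock: 2.4
tcp_pos: [573.5, 58.8, 270.8]
orientation: [0.875, 0.483, -0.0, -0.001]
ft_force: [0.5, 0.5, -0.5]
opening: 0.803
grip_force: 0.0
```

Emit:
servo_tool:
  moves:
    - {"xyz": [0, 0, 1], "rot": [0, 0, 0.14], "fingers": 0.2}
    - {"xyz": [0, 0, 1], "rot": [0, 0, 0.14], "fingers": 0.2}
    - {"xyz": [0, 0, 1], "rot": [0, 0, 0.14], "fingers": 0.2}
    - {"xyz": [0, 0, 1], "rot": [0, 0, 0.14], "fingers": 0.2}
    - {"xyz": [0, 0, 1], "rot": [0, 0, 0.14], "fingers": 0.2}
    - {"xyz": [0, 0, 1], "rot": [0, 0, 0.1], "fingers": 0.2}
    - {"xyz": [0, 0, 0], "rot": [0, 0, 0], "fingers": 0.2}
    - {"xyz": [0, 0, 0], "rot": [0, 0, 0], "fingers": 0.2}

```text
clock: 3.2
tcp_pos: [573.7, 57.7, 211.1]
orientation: [0.994, 0.108, -0.0, -0.0]
ft_force: [-0.3, -0.1, 0.0]
opening: 0.799
grip_force: 0.0
```

```bash
python3 snap.py b wrist
```

```text
3.25 [574.1  57.4 211.5] [ 9.942e-01  1.072e-01  1.000e-04 -3.000e-04]
```

View pics/wrist_b.png

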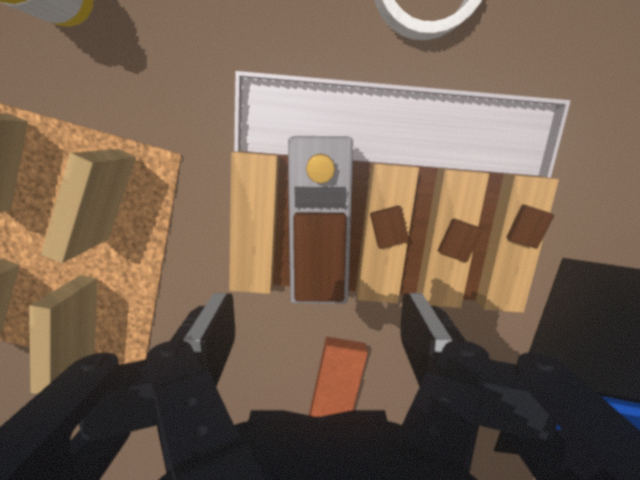

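```bash
cat >> h.py <<'E'
BY=0.1315; BC=np.array([568,-8.8])
def brd(p,c=BC,y=BY):
    d=np.atleast_2d(p)[:,:2]-c; return np.stack([d[:,0]*np.cos(y)+d[:,1]*np.sin(y),-d[:,0]*np.sin(y)+d[:,1]*np.cos(y)],1)
E
python3 - <<'E'
from h import *; import pickle
c=pickle.load(open('pics/wrist_b.pkl','rb')); im=cv2.imread('pics/wrist_b.png')
P=onz(c,[(289,137),(352,137),(347,302),(291,302)],66)[:,:2]; print("plane",P.round(1).tolist(),P.mean(0).round(1)); f=P[:2].mean(0)-P[2:].mean(0);print(np.arctan2(f[1],f[0]),np.linalg.norm(f))
B=onz(c,[(231,153),(556,179),(524,311),(230,291)],30)[:,:2]; print("board FL FR NR NL",B.round(1).tolist(),B.mean(0)); 
e=B[0]-B[1]; print("yaw",np.arctan2(-e[0],e[1]),np.linalg.norm(e)); e=B[3]-B[2]; print("yaw",np.arctan2(-e[0],e[1]),np.linalg.norm(e))
for b in blobs(im,(4,110,30),(14,220,125),300,(225,130,570,320)):
    M=b.reshape(-1,2).mean(0)
    if cv2.contourArea(b)<2500: print(M, rect(c,b,40), "brd ext", brd(onz(c,b.reshape(-1,2),40)).min(0).round(), brd(onz(c,b.reshape(-1,2),40)).max(0).round())
E
```

```text
plane [[636.0, 93.2], [646.2, 46.7], [512.4, 18.0], [502.0, 65.0]] [574.1  55.7]
0.20943527871222678 136.88522891774025
board FL FR NR NL [[611.1, 141.9], [650.3, -139.8], [523.5, -159.9], [482.8, 123.5]] [566.93036904  -8.55550416]
yaw 0.13826503615220587 284.37188394570734
yaw 0.14259763066438189 286.2600111041179
[529.44715447 226.3902439 ] (array([ 605.8, -126.7], dtype=float32), (33.1, 31.1), -0.077) brd ext [   4. -140.] [  40. -105.]
[281.57819905 239.13744076] (array([547.6,  85.8], dtype=float32), (89.3, 13.9), 0.194) brd ext [-53.  87.] [ 37. 101.]
[355.63  243.425] (array([554.7,  17.8], dtype=float32), (83.9, 10.6), 0.192) brd ext [-52.  24.] [32. 35.]
```

Emit:
servo_tool:
  moves:
    - {"xyz": [0, 0.15, 4], "rot": [0, 0, 0], "fingers": 0.2}
    - {"xyz": [0, 0, 4], "rot": [0, 0, 0], "fingers": 0.2}
    - {"xyz": [0, 0, 4], "rot": [0, 0, 0], "fingers": 0.2}
    - {"xyz": [0, 0, 3], "rot": [0, 0, 0], "fingers": 0.2}
    - {"xyz": [0, 0, 2.2], "rot": [0, 0, 0], "fingers": 0.2}
    - {"xyz": [0, 0, 0], "rot": [0, 0, 0], "fingers": 0.2}
    - {"xyz": [0, 0, 0], "rot": [0, 0, 0], "fingers": 0.2}
    - {"xyz": [0, 0, 0], "rot": [0, 0, 0], "fingers": 0.6}
    - {"xyz": [0, 0, 0], "rot": [0, 0, 0], "fingers": 0.6}
    - {"xyz": [0, 0, 0], "rot": [0, 0, 0], "fingers": 0.6}
    - {"xyz": [0, 0, 0], "rot": [0, 0, 0], "fingers": 0.6}
  squeeze: 90

```text
clock: 4.35
tcp_pos: [575.7, 55.3, 41.6]
orientation: [0.994, 0.105, 0.002, -0.0]
ft_force: [-1.1, 0.8, 5.7]
opening: 0.566
grip_force: 94.5
```

Emit:
servo_tool:
  moves:
    - {"xyz": [0, 0, -1], "rot": [0, 0, 0], "fingers": 0.6}
    - {"xyz": [0, 0, -3], "rot": [0, 0, 0], "fingers": 0.6}
    - {"xyz": [0, 0, -4], "rot": [0, 0, 0], "fingers": 0.6}
    - {"xyz": [0, 0, -4], "rot": [0, 0, -0.1], "fingers": 0.6}
    - {"xyz": [0, 0, 0], "rot": [0, 0, -0.14], "fingers": 0.6}
    - {"xyz": [0, 0, 0], "rot": [0, 0, -0.14], "fingers": 0.6}
    - {"xyz": [0, 0, 0], "rot": [0, 0, -0.14], "fingers": 0.6}
    - {"xyz": [0, 0, 0], "rot": [0, 0, -0.14], "fingers": 0.6}
    - {"xyz": [0, 0, 0], "rot": [0, 0, -0.14], "fingers": 0.6}
    - {"xyz": [0, 0, 0], "rot": [0, 0, -0.14], "fingers": 0.6}
    - {"xyz": [0, 0, 0], "rot": [0, 0, -0.14], "fingers": 0.6}
    - {"xyz": [0, 0, 0], "rot": [0, 0, -0.14], "fingers": 0.6}

```text
clock: 5.55
tcp_pos: [574.0, 54.1, 160.2]
orientation: [0.753, 0.658, -0.0, 0.0]
ft_force: [-1.4, 0.1, -4.2]
opening: 0.565
grip_force: 94.4
```

Emit:
servo_tool:
  moves:
    - {"xyz": [0, 0, 0], "rot": [0, 0, -0.14], "fingers": 0.6}
    - {"xyz": [-2, -0.5, 0], "rot": [0, 0, 0], "fingers": 0.6}
    - {"xyz": [-4, -0.5, 0], "rot": [0, 0, 0], "fingers": 0.6}
    - {"xyz": [-4, -0.5, 0], "rot": [0, 0, 0], "fingers": 0.6}
    - {"xyz": [-4, -0.5, 0], "rot": [0, 0, 0], "fingers": 0.6}
    - {"xyz": [-4, -0.5, 0], "rot": [0, 0, 0], "fingers": 0.6}
    - {"xyz": [-4, -0.5, 0], "rot": [0, 0, 0], "fingers": 0.6}
    - {"xyz": [-4, -0.5, 0], "rot": [0, 0, 0], "fingers": 0.6}
    - {"xyz": [-4, -0.5, 0], "rot": [0, 0, 0], "fingers": 0.6}
    - {"xyz": [-4, -0.5, 0], "rot": [0, 0, 0], "fingers": 0.6}
    - {"xyz": [-3.5, -0.5, 0], "rot": [0, 0, 0], "fingers": 0.6}
    - {"xyz": [0, 0, 0], "rot": [0, 0, 0], "fingers": 0.6}

```text
clock: 6.75
tcp_pos: [520.8, -329.2, 160.0]
orientation: [0.711, 0.704, -0.003, 0.002]
ft_force: [-0.5, -1.4, -5.3]
opening: 0.563
grip_force: 94.3
```

```bash
python3 snap.py c wrist side; python3 - <<'E'
import cv2,numpy as np
a=cv2.imread('pics/wrist_c.png');b=cv2.imread('pics/side_c.png')[120:360,200:520]
cv2.imwrite('pics/c.png',np.hstack([cv2.resize(a,(400,300)),cv2.resize(b,(400,300))]))
E
```

```text
6.85 [ 523.  -321.9  159.7] [ 7.082e-01  7.060e-01 -6.000e-04 -0.000e+00]
```

View pics/c.png

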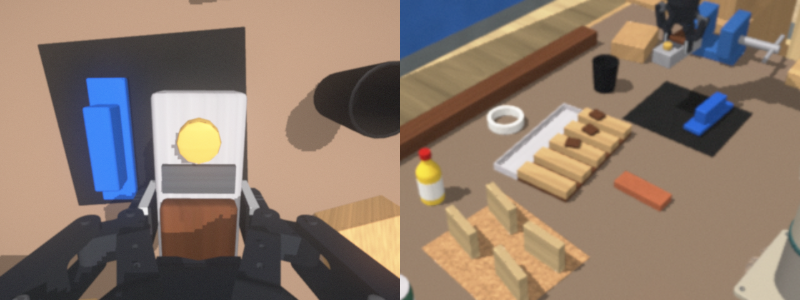

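Emit:
servo_tool:
  moves:
    - {"xyz": [0, 0, 4], "rot": [0, 0, 0], "fingers": 0.6}
    - {"xyz": [0, 0, 4], "rot": [0, 0, 0], "fingers": 0.6}
    - {"xyz": [0, 0, 3], "rot": [0, 0, 0], "fingers": 0.6}
    - {"xyz": [0, 0, 2], "rot": [0, 0, 0], "fingers": 0.6}
    - {"xyz": [0, 0, 1], "rot": [0, 0, 0], "fingers": 0.6}
    - {"xyz": [0, 0, 0.3], "rot": [0, 0, 0], "fingers": 0.6}
    - {"xyz": [0, 0, 0.2], "rot": [0, 0, 0], "fingers": 0.6}
    - {"xyz": [0, 0, 0], "rot": [0, 0, 0], "fingers": 0.6}
    - {"xyz": [0, 0, 0], "rot": [0, 0, 0], "fingers": 0.6}

```text
clock: 7.75
tcp_pos: [525.0, -320.8, 15.5]
orientation: [0.707, 0.707, 0.0, 0.001]
ft_force: [-0.1, 0.1, -4.8]
opening: 0.565
grip_force: 94.3
```

Emit:
servo_tool:
  moves:
    - {"xyz": [0, 0, 0.1], "rot": [0, 0, 0], "fingers": 0.6}
    - {"xyz": [0, 0, 0.1], "rot": [0, 0, 0], "fingers": 0.6}
    - {"xyz": [0, 0, 0], "rot": [0, 0, 0], "fingers": 0.6}

```text
clock: 8.05
tcp_pos: [525.1, -321.0, 14.7]
orientation: [0.707, 0.707, 0.0, 0.001]
ft_force: [-2.0, 0.0, 9.8]
opening: 0.566
grip_force: 96.0
```

Emit:
servo_tool:
  moves:
    - {"xyz": [0, 0, 0], "rot": [0, 0, 0], "fingers": 0.2}
    - {"xyz": [0, 0, 0], "rot": [0, 0, 0], "fingers": 0.2}
    - {"xyz": [0, 0, 0], "rot": [0, 0, 0], "fingers": 0.2}
    - {"xyz": [0, 0, -3], "rot": [0, 0, 0], "fingers": 0.2}
    - {"xyz": [0, -1, -4], "rot": [0, 0, 0], "fingers": 0.2}
    - {"xyz": [0, -3, -4], "rot": [0, 0, 0], "fingers": 0.3}
    - {"xyz": [-0.5, -4, -2], "rot": [0, 0, 0], "fingers": 0.3}
    - {"xyz": [-0.5, -3, -2], "rot": [0, 0, 0], "fingers": 0.3}
    - {"xyz": [0, 0, 0], "rot": [0, 0, 0], "fingers": 0.3}
    - {"xyz": [0, 0, 0], "rot": [0, 0, 0], "fingers": 0.3}
    - {"xyz": [0, 0, 0], "rot": [0, 0, 0], "fingers": 0.3}

```text
clock: 9.15
tcp_pos: [415.5, -330.0, 161.9]
orientation: [0.707, 0.708, 0.0, 0.0]
ft_force: [0.6, -0.7, -1.1]
opening: 0.7
grip_force: 0.0
```

```bash
python3 snap.py d wrist; python3 - <<'E'
from h import *; import pickle
c=pickle.load(open('pics/wrist_d.pkl','rb')); im=cv2.imread('pics/wrist_d.png')
b=blobs(im,(100,120,60),(125,255,255),300,(0,0,640,400))[0]; print("scr",rect(c,b,21),rect(c,b,57),cv2.boundingRect(b))
E
```

```text
9.2 [ 415.5 -329.7  161.6] [ 7.065e-01  7.077e-01  4.000e-04 -2.000e-04]
scr (array([ 412.5, -331.9], dtype=float32), (158.8, 48.3), -1.569) (array([ 413. , -322.6], dtype=float32), (138.6, 42.1), -1.569) (280, 123, 64, 195)
```

View pics/wrist_d.png

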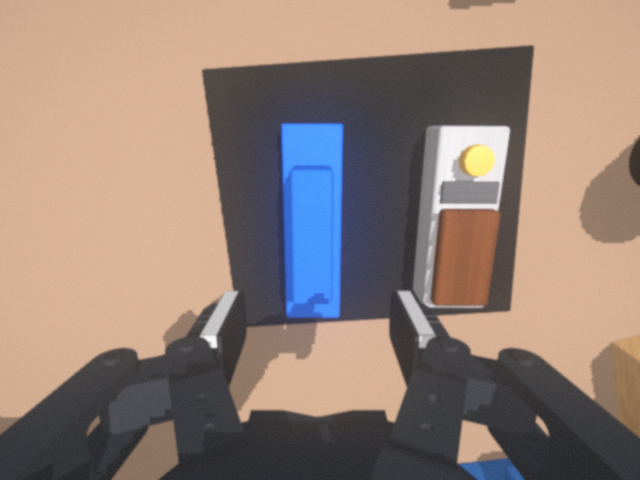

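Emit:
servo_tool:
  moves:
    - {"xyz": [-0.2, -0.25, 4], "rot": [0, 0, 0], "fingers": 0.3}
    - {"xyz": [0, 0, 4], "rot": [0, 0, 0], "fingers": 0.3}
    - {"xyz": [0, 0, 3], "rot": [0, 0, 0], "fingers": 0.3}
    - {"xyz": [0, 0, 2], "rot": [0, 0, 0], "fingers": 0.3}
    - {"xyz": [0, 0, 0.8], "rot": [0, 0, 0], "fingers": 0.3}
    - {"xyz": [0, 0, 0], "rot": [0, 0, 0], "fingers": 0.3}
    - {"xyz": [0, 0, 0], "rot": [0, 0, 0], "fingers": 0.8}
    - {"xyz": [0, 0, 0], "rot": [0, 0, 0], "fingers": 0.8}
    - {"xyz": [0, 0, 0], "rot": [0, 0, 0], "fingers": 0.8}
    - {"xyz": [0, 0, 0], "rot": [0, 0, 0], "fingers": 0.8}

```text
clock: 10.2
tcp_pos: [412.5, -332.9, 25.6]
orientation: [0.707, 0.707, 0.0, 0.001]
ft_force: [-0.4, 0.7, 7.1]
opening: 0.338
grip_force: 89.8
```

Emit:
servo_tool:
  moves:
    - {"xyz": [0, 0, -2], "rot": [0, 0, 0], "fingers": 0.8}
    - {"xyz": [0, 0, -4], "rot": [0, 0, 0], "fingers": 0.8}
    - {"xyz": [0, 0, -4], "rot": [0, 0, 0], "fingers": 0.8}
    - {"xyz": [4.3, 1.9, 0], "rot": [0, 0, 0], "fingers": 0.8}
    - {"xyz": [4.3, 1.9, 0], "rot": [0, 0, 0], "fingers": 0.8}
    - {"xyz": [4.3, 1.9, 0], "rot": [0, 0, 0], "fingers": 0.8}
    - {"xyz": [4.3, 1.9, 0], "rot": [0, 0, 0], "fingers": 0.8}
    - {"xyz": [4.3, 1.9, 0], "rot": [0, 0, 0], "fingers": 0.8}
    - {"xyz": [4.3, 1.9, 0], "rot": [0, 0, 0], "fingers": 0.8}
    - {"xyz": [0, 0, 0], "rot": [0, 0, -0.137], "fingers": 0.8}
    - {"xyz": [0, 0, 0], "rot": [0, 0, 0], "fingers": 0.8}
    - {"xyz": [0, 0, 0], "rot": [0, 0, 0], "fingers": 0.8}

```text
clock: 11.4
tcp_pos: [525.1, -75.5, 124.3]
orientation: [0.659, 0.752, -0.001, -0.0]
ft_force: [0.0, -0.2, -2.5]
opening: 0.34
grip_force: 89.4
```

```bash
python3 snap.py e wrist scene; python3 - <<'E'
import cv2,numpy as np
a=cv2.imread('pics/wrist_e.png');b=cv2.imread('pics/scene_e.png')[165:300,160:360]
cv2.imwrite('pics/e.png',np.hstack([cv2.resize(a,(400,300)),cv2.resize(b,(400,300))]))
E
```

```text
11.5 [525.1 -76.3 124.3] [ 6.590e-01  7.522e-01 -5.000e-04  0.000e+00]
```

View pics/e.png

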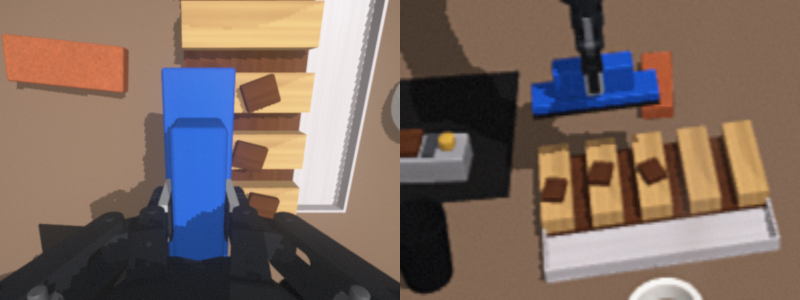

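Emit:
servo_tool:
  moves:
    - {"xyz": [0, -0.6, 3], "rot": [0, 0, 0], "fingers": 0.8}
    - {"xyz": [0, 0, 2.5], "rot": [0, 0, 0], "fingers": 0.8}
    - {"xyz": [0, 0, 1.2], "rot": [0, 0, 0], "fingers": 0.8}
    - {"xyz": [0, 0, 0.3], "rot": [0, 0, 0], "fingers": 0.8}
    - {"xyz": [0, 0, 0], "rot": [0, 0, 0], "fingers": 0.8}
    - {"xyz": [0, 0, 0], "rot": [0, 0, 0], "fingers": 0.8}

```text
clock: 12.1
tcp_pos: [520.7, -75.6, 55.2]
orientation: [0.657, 0.754, 0.001, 0.001]
ft_force: [-0.5, -0.1, -2.0]
opening: 0.337
grip_force: 89.5
```

Emit:
servo_tool:
  moves:
    - {"xyz": [0, 0, 0.12], "rot": [0, 0, 0], "fingers": 0.8}
    - {"xyz": [0, 1, 0], "rot": [0, 0, 0], "fingers": 0.8}
    - {"xyz": [0, 1, 0], "rot": [0, 0, 0], "fingers": 0.8}
    - {"xyz": [0, 1, 0], "rot": [0, 0, 0], "fingers": 0.8}
    - {"xyz": [0, 1, 0], "rot": [0, 0, 0], "fingers": 0.8}
    - {"xyz": [0, 1, 0], "rot": [0, 0, 0], "fingers": 0.8}
    - {"xyz": [0, 1, 0], "rot": [0, 0, 0], "fingers": 0.8}
    - {"xyz": [0, 1, 0], "rot": [0, 0, 0], "fingers": 0.8}
    - {"xyz": [0, 1, 0], "rot": [0, 0, 0], "fingers": 0.8}
    - {"xyz": [0, 1, 0], "rot": [0, 0, 0], "fingers": 0.8}
    - {"xyz": [0, 1, 0], "rot": [0, 0, 0], "fingers": 0.8}
    - {"xyz": [0, 0.8, 0], "rot": [0, 0, 0], "fingers": 0.8}

```text
clock: 13.3
tcp_pos: [627.7, -60.3, 53.1]
orientation: [0.657, 0.754, 0.0, -0.0]
ft_force: [-0.6, -0.3, -1.5]
opening: 0.342
grip_force: 89.5
```

Emit:
servo_tool:
  moves:
    - {"xyz": [0, 0, 0], "rot": [0, 0, 0], "fingers": 0.8}
    - {"xyz": [0, 0, 0], "rot": [0, 0, 0], "fingers": 0.8}
    - {"xyz": [0, -2, 0], "rot": [0, 0, 0], "fingers": 0.8}
    - {"xyz": [0, -3, -2], "rot": [0, 0, 0], "fingers": 0.8}
    - {"xyz": [0, -3, -4], "rot": [0, 0, 0], "fingers": 0.8}
    - {"xyz": [0, 0, -2], "rot": [0, 0, 0], "fingers": 0.8}

```text
clock: 13.9
tcp_pos: [542.5, -72.8, 134.7]
orientation: [0.658, 0.753, -0.002, -0.002]
ft_force: [1.3, -0.0, -2.6]
opening: 0.337
grip_force: 89.7
```

```bash
python3 snap.py f wrist scene; python3 - <<'E'
import cv2,numpy as np
a=cv2.imread('pics/wrist_f.png');b=cv2.imread('pics/scene_f.png')[165:300,160:360]
cv2.imwrite('pics/f.png',np.hstack([cv2.resize(a,(400,300)),cv2.resize(b,(400,300))]))
E
```

```text
14.0 [548.9 -72.1 136.2] [0.6574 0.7535 0.0017 0.0025]
```

View pics/f.png

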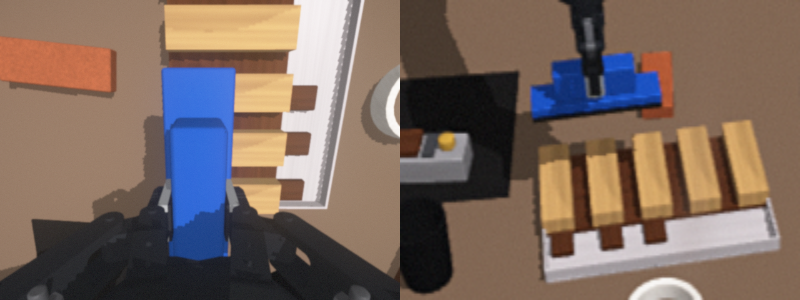

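```bash
sed -i 's/BY=0.1315; BC=np.array(\[568,-8.8\])/BY=0.137; BC=np.array([567.5,-8.7])/' h.py; python3 - <<'E'
from h import *; import pickle
for n in ['wrist','scene']:
    c=pickle.load(open(f'pics/{n}_f.pkl','rb')); im=cv2.imread(f'pics/{n}_f.png')
    bx=(470,120,520,330) if n=='wrist' else (228,268,300,300)
    for b in blobs(im,(3,80,20),(16,230,125),60,bx):
        for z in (14,30): q=brd(onz(c,b.reshape(-1,2),z)); print(n,z,q.min(0).round(),q.max(0).round())
E
```

```text
wrist 14 [ 75. -19.] [97. -8.]
wrist 30 [ 68. -17.] [89. -6.]
wrist 14 [  87. -132.] [  97. -118.]
wrist 30 [  80. -124.] [  89. -110.]
wrist 14 [  85. -117.] [  97. -106.]
wrist 30 [  78. -109.] [ 90. -98.]
wrist 14 [ 78. -50.] [ 97. -45.]
wrist 30 [ 72. -46.] [ 89. -42.]
wrist 14 [ 80. -64.] [ 95. -60.]
wrist 30 [ 73. -60.] [ 88. -55.]
wrist 14 [ 81. -72.] [ 97. -69.]
wrist 30 [ 74. -67.] [ 89. -64.]
scene 14 [  66. -131.] [ 106. -106.]
scene 30 [  83. -130.] [ 122. -105.]
scene 14 [ 73. -71.] [106. -46.]
scene 30 [ 90. -71.] [121. -46.]
```

Emit:
servo_tool:
  moves:
    - {"xyz": [0, 0, 0], "rot": [0, 0, 0.137], "fingers": 0.8}
    - {"xyz": [-4.3, -2.25, 0], "rot": [0, 0, 0], "fingers": 0.8}
    - {"xyz": [-4.3, -2.25, 0], "rot": [0, 0, 0], "fingers": 0.8}
    - {"xyz": [-4.3, -2.25, 0], "rot": [0, 0, 0], "fingers": 0.8}
    - {"xyz": [-4.3, -2.25, 0], "rot": [0, 0, 0], "fingers": 0.8}
    - {"xyz": [-4.3, -2.25, 0], "rot": [0, 0, 0], "fingers": 0.8}
    - {"xyz": [-4.3, -2.25, 0], "rot": [0, 0, 0], "fingers": 0.8}
    - {"xyz": [0, 0, 3], "rot": [0, 0, 0], "fingers": 0.8}
    - {"xyz": [0, 0, 3], "rot": [0, 0, 0], "fingers": 0.8}
    - {"xyz": [0, 0, 2], "rot": [0, 0, 0], "fingers": 0.8}
    - {"xyz": [0, 0, 0], "rot": [0, 0, 0], "fingers": 0.8}
    - {"xyz": [0, 0, 0], "rot": [0, 0, 0], "fingers": 0.8}

```text
clock: 15.2
tcp_pos: [412.6, -329.1, 52.5]
orientation: [0.707, 0.707, 0.0, -0.001]
ft_force: [-0.4, 0.6, -2.2]
opening: 0.337
grip_force: 89.6
```

```bash
python3 snap.py g wrist; python3 - <<'E'
from h import *; import pickle
c=pickle.load(open('pics/wrist_g.pkl','rb')); im=cv2.imread('pics/wrist_g.png')
hsv=cv2.cvtColor(im,cv2.COLOR_BGR2HSV)
for b in blobs(im,(3,80,20),(16,230,150),800,(330,60,640,400)): print("rest",rect(c,b,50),cv2.boundingRect(b))
for b in blobs(im,(20,120,120),(32,255,255),100): print("knob",rect(c,b,53),cv2.boundingRect(b))
E
```

```text
15.25 [ 413.2 -329.5   53.3] [7.070e-01 7.072e-01 1.000e-04 3.000e-04]
rest (array([ 503.4, -336.3], dtype=float32), (53.6, 6.0), -1.569) (507, 261, 31, 111)
```

Emit:
servo_tool:
  moves:
    - {"xyz": [0, 0, 1.5], "rot": [0, 0, 0], "fingers": 0.8}
    - {"xyz": [0, 0, 0.8], "rot": [0, 0, 0], "fingers": 0.8}
    - {"xyz": [0, 0, 0.4], "rot": [0, 0, 0], "fingers": 0.8}
    - {"xyz": [0, 0, 0.1], "rot": [0, 0, 0], "fingers": 0.8}
    - {"xyz": [0, 0, 0], "rot": [0, 0, 0], "fingers": 0.8}

```text
clock: 15.75
tcp_pos: [412.9, -329.5, 25.6]
orientation: [0.707, 0.707, 0.0, 0.0]
ft_force: [-0.2, 0.1, -2.8]
opening: 0.342
grip_force: 89.6
```

Emit:
servo_tool:
  moves:
    - {"xyz": [0, 0, 0.1], "rot": [0, 0, 0], "fingers": 0.8}
    - {"xyz": [0, 0, 0.1], "rot": [0, 0, 0], "fingers": 0.8}
    - {"xyz": [0, 0, 0], "rot": [0, 0, 0], "fingers": 0.3}
    - {"xyz": [0, 0, 0], "rot": [0, 0, 0], "fingers": 0.3}
    - {"xyz": [0, 0, 0], "rot": [0, 0, 0], "fingers": 0.3}
    - {"xyz": [0, 0, -2], "rot": [0, 0, 0], "fingers": 0.3}
    - {"xyz": [0, 0, -4], "rot": [0, 0, 0], "fingers": 0.3}
    - {"xyz": [0, 0, -4], "rot": [0, 0, 0], "fingers": 0.3}
    - {"xyz": [0, 0, -4.5], "rot": [0, 0, 0], "fingers": 0.3}
    - {"xyz": [0, 0.5, -4.5], "rot": [0, 0, 0], "fingers": 0.3}
    - {"xyz": [0, 0.5, -4.5], "rot": [0, 0, 0], "fingers": 0.3}
    - {"xyz": [3, 0.5, -1], "rot": [0, 0, 0], "fingers": 0.3}

```text
clock: 16.95
tcp_pos: [429.7, -304.7, 273.2]
orientation: [0.709, 0.705, 0.0, 0.006]
ft_force: [-0.1, 0.1, 0.3]
opening: 0.702
grip_force: 0.0
```

```bash
python3 snap.py h wrist; python3 - <<'E'
from h import *; import pickle
c=pickle.load(open('pics/wrist_h.pkl','rb')); im=cv2.imread('pics/wrist_h.png')
b=blobs(im,(100,120,60),(125,255,255),300,(0,0,640,400))[0]; print("scr",rect(c,b,21),cv2.boundingRect(b))
E
```

```text
17.0 [ 431.  -295.6  272.5] [0.7063 0.7079 0.0024 0.0029]
scr (array([ 413.8, -328.7], dtype=float32), (159.9, 48.2), 1.569) (277, 145, 46, 142)
```

Emit:
servo_tool:
  moves:
    - {"xyz": [4.9, 0.5, 0], "rot": [0, 0, 0], "fingers": 0.3}
    - {"xyz": [4.9, 0.5, 0], "rot": [0, 0, 0], "fingers": 0.3}
    - {"xyz": [4.9, 0.5, 0], "rot": [0, 0, 0], "fingers": 0.3}
    - {"xyz": [4.9, 0.5, 0], "rot": [0, 0, 0], "fingers": 0.3}
    - {"xyz": [4.9, 0.5, 0], "rot": [0, 0, 0], "fingers": 0.3}
    - {"xyz": [4.9, 0.5, 0], "rot": [0, 0, 0], "fingers": 0.3}
    - {"xyz": [4.9, 0.5, 0], "rot": [0, 0, 0], "fingers": 0.3}
    - {"xyz": [4.9, 0.5, 0], "rot": [0, 0, 0], "fingers": 0.3}
    - {"xyz": [4.9, 0.5, 0], "rot": [0, 0, 0], "fingers": 0.3}
    - {"xyz": [4.9, 0.5, 0], "rot": [0, 0, 0], "fingers": 0.3}
    - {"xyz": [4.9, 0.5, 0], "rot": [0, 0, 0], "fingers": 0.3}
    - {"xyz": [4.5, 0, 0], "rot": [0, 0, 0], "fingers": 0.3}

```text
clock: 18.2
tcp_pos: [482.6, 286.9, 267.6]
orientation: [0.707, 0.707, -0.0, -0.0]
ft_force: [1.7, -0.1, -0.0]
opening: 0.701
grip_force: 0.0
```

Emit:
servo_tool:
  moves:
    - {"xyz": [2.5, 0, 0], "rot": [0, 0, 0], "fingers": 0.3}
    - {"xyz": [0, 0, 0], "rot": [0, 0, 0], "fingers": 0.3}
    - {"xyz": [0, 0, 0], "rot": [0, 0, 0], "fingers": 0.3}

```text
clock: 18.5
tcp_pos: [482.1, 309.2, 267.3]
orientation: [0.707, 0.708, -0.001, 0.0]
ft_force: [-0.7, -0.4, -0.5]
opening: 0.701
grip_force: 0.0
```

```bash
python3 snap.py i wrist scene
```

```text
18.6 [482.9 307.6 267.7] [ 7.078e-01  7.064e-01 -8.000e-04  4.000e-04]
```

View pics/wrist_i.png

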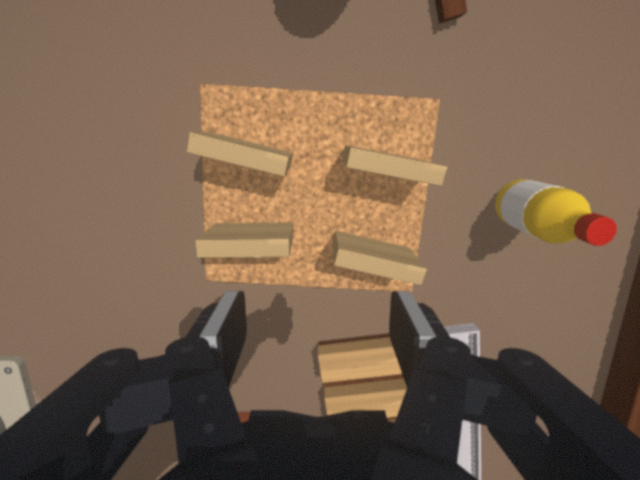

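```bash
python3 - <<'E'
from h import *; import pickle
c=pickle.load(open('pics/wrist_i.pkl','rb'))
for n,q in dict(A=[(191,134),(291,155),(287,174),(188,152)],B=[(349,148),(446,168),(443,184),(348,169)],C=[(196,240),(290,239),(291,257),(197,257)],D=[(336,249),(426,266),(423,283),(335,266)]).items():
    P=onz(c,q,73)[:,:2]; f=(P[1]+P[2]-P[0]-P[3])/2; w=(P[0]+P[1]-P[2]-P[3])/2
    print(n,P.mean(0).round(1),"L",np.linalg.norm(f).round(1),"W",np.linalg.norm(w).round(1),"yaw",np.arctan2(f[1],f[0]).round(3))
cy,sy=np.cos(BY),np.sin(BY)
for y in (-93,-31,31,93): print("slot",y,(BC+np.array([-sy*y,cy*y])).round(1))
B=onz(c,[(318,346),(389,337)],30); print("board NL corner",B.round(1).tolist(), brd(B).round(1).tolist())
E
```

```text
A [413.3 360.9] L 90.0 W 16.7 yaw -0.208
B [554.8 349.3] L 89.1 W 16.5 yaw -0.174
C [411.8 272. ] L 90.7 W 17.7 yaw 0.008
D [544.7 254. ] L 89.6 W 17.8 yaw -0.196
slot -93 [ 580.2 -100.8]
slot -31 [571.7 -39.4]
slot 31 [563.3  22. ]
slot 93 [554.8  83.4]
board NL corner [[484.0, 137.0, 30.0], [567.1, 149.3, 30.0]] [[-62.8, 155.7], [21.2, 156.6]]
```

Emit:
servo_tool:
  moves:
    - {"xyz": [-2.68, 3.09, 0], "rot": [0, 0, 0], "fingers": 0.35}
    - {"xyz": [-2.68, 3.09, 0], "rot": [0, 0, 0], "fingers": 0.35}
    - {"xyz": [0, 0, 1], "rot": [0, 0, 0.147], "fingers": 0.35}
    - {"xyz": [0, 0, 1], "rot": [0, 0, 0.147], "fingers": 0.35}
    - {"xyz": [0, 0, 1], "rot": [0, 0, 0.147], "fingers": 0.35}
    - {"xyz": [0, 0, 1], "rot": [0, 0, 0.147], "fingers": 0.35}
    - {"xyz": [0, 0, 1], "rot": [0, 0, 0.147], "fingers": 0.35}
    - {"xyz": [0, 0, 1], "rot": [0, 0, 0.147], "fingers": 0.35}
    - {"xyz": [0, 0, 1], "rot": [0, 0, 0.147], "fingers": 0.35}
    - {"xyz": [0, 0, 1], "rot": [0, 0, 0.147], "fingers": 0.35}
    - {"xyz": [0, 0, 1], "rot": [0, 0, 0.147], "fingers": 0.35}
    - {"xyz": [0, 0, 0], "rot": [0, 0, 0.147], "fingers": 0.35}

```text
clock: 19.8
tcp_pos: [543.8, 253.4, 177.0]
orientation: [0.999, 0.046, -0.001, 0.001]
ft_force: [-1.0, 0.0, -0.1]
opening: 0.648
grip_force: 0.0
```

Emit:
servo_tool:
  moves:
    - {"xyz": [0, 0, 0], "rot": [0, 0, 0.147], "fingers": 0.35}
    - {"xyz": [0, 0, 0], "rot": [0, 0, 0.147], "fingers": 0.35}
    - {"xyz": [0, 0, 0], "rot": [0, 0, 0], "fingers": 0.35}
    - {"xyz": [0, 0, 0], "rot": [0, 0, 0], "fingers": 0.35}

```text
clock: 20.2
tcp_pos: [544.6, 254.8, 178.3]
orientation: [0.995, -0.096, 0.0, 0.0]
ft_force: [-0.2, -0.4, -0.7]
opening: 0.65
grip_force: 0.0
```

```bash
python3 snap.py j wrist; python3 -c "
from station import env; print(env.get_obs()['joint_pos'].round(2))"
```

```text
20.25 [544.6 255.  178.3] [ 9.954e-01 -9.560e-02  0.000e+00  1.000e-04]
[-0.62  0.63  0.22  1.72 -0.18  0.81 -2.08]
```

View pics/wrist_j.png

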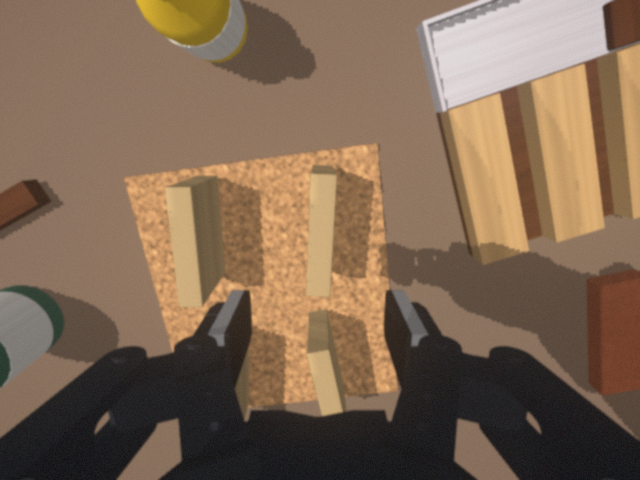

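Emit:
servo_tool:
  moves:
    - {"xyz": [0, 0, 4], "rot": [0, 0, 0], "fingers": 0.35}
    - {"xyz": [0, 0, 4], "rot": [0, 0, 0], "fingers": 0.35}
    - {"xyz": [0, 0, 3], "rot": [0, 0, 0], "fingers": 0.35}
    - {"xyz": [0, 0, 2], "rot": [0, 0, 0], "fingers": 0.35}
    - {"xyz": [0, 0, 1.4], "rot": [0, 0, 0], "fingers": 0.35}
    - {"xyz": [0, 0, 0], "rot": [0, 0, 0], "fingers": 0.35}
    - {"xyz": [0, 0, 0], "rot": [0, 0, 0], "fingers": 0.95}
    - {"xyz": [0, 0, 0], "rot": [0, 0, 0], "fingers": 0.95}
    - {"xyz": [0, 0, 0], "rot": [0, 0, 0], "fingers": 0.95}
    - {"xyz": [0, 0, 0], "rot": [0, 0, 0], "fingers": 0.95}
    - {"xyz": [0, 0, 0], "rot": [0, 0, 0], "fingers": 0.95}
  squeeze: 40

```text
clock: 21.35
tcp_pos: [545.3, 256.3, 35.5]
orientation: [0.995, -0.096, 0.001, -0.001]
ft_force: [-0.2, -0.2, 6.7]
opening: 0.208
grip_force: 40.8
```

Emit:
servo_tool:
  moves:
    - {"xyz": [0, 0, -3], "rot": [0, 0, 0], "fingers": 0.95}
    - {"xyz": [0, 0, -4], "rot": [0, 0, -0.11], "fingers": 0.95}
    - {"xyz": [0, 0, -4], "rot": [0, 0, -0.11], "fingers": 0.95}
    - {"xyz": [0, 0, 0], "rot": [0, 0, -0.11], "fingers": 0.95}
    - {"xyz": [-0.18, 4.48, 0], "rot": [0, 0, 0], "fingers": 0.95}
    - {"xyz": [-0.18, 4.48, 0], "rot": [0, 0, 0], "fingers": 0.95}
    - {"xyz": [-0.18, 4.48, 0], "rot": [0, 0, 0], "fingers": 0.95}
    - {"xyz": [-0.18, 4.48, 0], "rot": [0, 0, 0], "fingers": 0.95}
    - {"xyz": [-0.18, 4.48, 0], "rot": [0, 0, 0], "fingers": 0.95}
    - {"xyz": [-0.18, 4.48, 0], "rot": [0, 0, 0], "fingers": 0.95}
    - {"xyz": [-0.18, 4.48, 0], "rot": [0, 0, 0], "fingers": 0.95}
    - {"xyz": [-0.18, 4.48, 0], "rot": [0, 0, 0], "fingers": 0.95}

```text
clock: 22.55
tcp_pos: [578.9, -102.8, 144.3]
orientation: [0.998, 0.068, 0.0, -0.0]
ft_force: [0.4, 0.6, -0.7]
opening: 0.207
grip_force: 40.0
```

Emit:
servo_tool:
  moves:
    - {"xyz": [0, 0, 0], "rot": [0, 0, 0], "fingers": 0.95}
    - {"xyz": [0, 0, 0], "rot": [0, 0, 0], "fingers": 0.95}
    - {"xyz": [0, 0, 0], "rot": [0, 0, 0], "fingers": 0.95}

```text
clock: 22.85
tcp_pos: [578.9, -99.5, 144.0]
orientation: [0.998, 0.069, -0.0, -0.001]
ft_force: [-0.1, 0.1, -0.6]
opening: 0.204
grip_force: 39.9
```

```bash
python3 snap.py k wrist; cat > edges.py <<'E'
from h import *; import pickle,sys
tag=sys.argv[1]; c=pickle.load(open(f'pics/wrist_{tag}.pkl','rb')); im=cv2.imread(f'pics/wrist_{tag}.png')
g=cv2.GaussianBlur(im,(3,3),0)[:,:,2].astype(np.float32)
cy,sy=np.cos(BY),np.sin(BY); ys=np.arange(-160,160,0.5)
exp=np.array([s+k*11.5 for s in (-93,-31,31,93) for k in (-1,1)])
for x in (-50,-35,30,40,50,58):
    P=np.stack([BC[0]+x*cy-ys*sy,BC[1]+x*sy+ys*cy,np.full_like(ys,30)],1); q=proj(c,P).astype(np.float32)
    v=cv2.remap(g,q[None,:,0],q[None,:,1],cv2.INTER_LINEAR)[0]; ok=(q[:,0]>5)&(q[:,0]<635)&(q[:,1]>5)&(q[:,1]<400)
    d=np.gradient(cv2.GaussianBlur(v[None],(9,1),1.5)[0]); out=[]
    for i,e in enumerate(exp):
        m=(abs(ys-e)<9)&ok
        if m.sum()<30: out.append(None); continue
        s=-1 if i%2==0 else 1; k=np.where(m,d*s,-99).argmax(); out.append((float(ys[k]-e),int(d[k]*s)))
    print(x,out)
E
python3 edges.py k; python3 edges.py b
```

```text
22.9 [579.  -99.  144.1] [ 9.976e-01  6.960e-02 -1.000e-04 -6.000e-04]
-50 [(5.0, 0), (-4.5, 0), (0.0, 15), (0.0, 16), (0.0, 16), (-0.5, 15), (0.0, 19), (-0.5, 16)]
-35 [(-8.5, 2), (-0.5, 0), (0.0, 15), (-0.5, 16), (0.0, 16), (-0.5, 16), (0.0, 20), (-0.5, 16)]
30 [(-0.5, 10), (2.5, 10), (0.0, 15), (-0.5, 17), (0.0, 15), (-0.5, 17), (0.0, 18), (-0.5, 17)]
40 [(0.0, 14), (-0.5, 22), (0.0, 15), (-0.5, 17), (0.0, 15), (-0.5, 17), (0.0, 20), (-0.5, 17)]
50 [(0.0, 15), (-0.5, 22), (0.0, 15), (-0.5, 17), (0.0, 15), (-0.5, 17), (0.0, 19), (-0.5, 17)]
58 [(0.0, 14), (-0.5, 22), (0.0, 14), (-0.5, 18), (0.0, 13), (-0.5, 17), (0.0, 15), (-0.5, 17)]
-50 [(0.5, 9), (0.0, 8), (0.5, 9), (0.0, 16), (2.0, 5), (0.5, 4), (4.5, 6), (-0.5, 15)]
-35 [(0.5, 9), (0.0, 13), (0.5, 8), (0.0, 17), (0.5, 13), (-5.0, 1), (5.5, 6), (-0.5, 15)]
30 [(0.5, 9), (0.0, 15), (0.0, 9), (0.0, 17), (0.5, 11), (-5.5, 9), (8.5, 4), (-0.5, 16)]
40 [(0.5, 9), (0.0, 15), (0.0, 9), (0.0, 18), (0.5, 10), (-5.0, 9), (8.5, 1), (-0.5, 16)]
50 [(0.0, 9), (0.0, 15), (0.0, 9), (0.0, 17), (0.0, 9), (-4.0, 9), (-6.5, 4), (-0.5, 16)]
58 [(0.0, 9), (0.0, 15), (0.0, 9), (0.0, 16), (0.0, 9), (-3.5, 9), (-4.0, 7), (-0.5, 16)]
```

Emit:
servo_tool:
  moves:
    - {"xyz": [0.1, 0.19, 3], "rot": [0, 0, 0], "fingers": 0.95}
    - {"xyz": [0, 0, 3], "rot": [0, 0, 0], "fingers": 0.95}
    - {"xyz": [0, 0, 1.5], "rot": [0, 0, 0], "fingers": 0.95}
    - {"xyz": [0, 0, 0], "rot": [0, 0, 0], "fingers": 0.95}
    - {"xyz": [0, 0, 0], "rot": [0, 0, 0], "fingers": 0.95}
    - {"xyz": [0, 0, 0], "rot": [0, 0, 0], "fingers": 0.95}

```text
clock: 23.5
tcp_pos: [581.5, -102.6, 70.5]
orientation: [0.998, 0.069, 0.001, 0.0]
ft_force: [0.3, 0.2, 0.1]
opening: 0.208
grip_force: 40.0
```

```bash
python3 snap.py l wrist; python3 edges.py l; cat > where.py <<'E'
from h import *; from station import env, viewer
R=[]
for i in range(3):
    viewer.snapshot("wrist"); o=env.get_obs(); q=o["orientation"]; R.append([*brd(o["tcp_pos"])[0],o["tcp_pos"][2],2*np.arctan2(q[1],q[0])-BY])
print("board x,y,z,yaw:",np.round(R,3).tolist(),np.mean(R,0).round(3))
E
python3 where.py
```

```text
23.55 [ 581.4 -102.8   70.5] [9.977e-01 6.850e-02 1.300e-03 2.000e-04]
-50 [(8.5, 0), (8.0, 0), (-8.5, 0), (7.0, 0), (0.5, 20), (-0.5, 18), None, None]
-35 [(-8.5, 20), (4.0, 10), (0.0, 18), (0.0, 19), (0.0, 18), (-0.5, 19), None, None]
30 [(-5.0, 2), (0.0, 15), (0.0, 17), (-0.5, 19), (0.0, 19), (-0.5, 20), None, None]
40 [(-4.5, 8), (-0.5, 23), (0.0, 17), (-0.5, 20), (0.0, 18), (-0.5, 20), None, None]
50 [(0.0, 16), (-0.5, 23), (0.0, 16), (-0.5, 21), (0.0, 20), (-0.5, 20), None, None]
58 [(0.0, 16), (-0.5, 23), (0.0, 16), (-0.5, 21), (0.0, 17), (-0.5, 20), None, None]
board x,y,z,yaw: [[0.76, -95.148, 70.454, -0.0], [0.592, -95.162, 70.275, -0.0], [0.406, -95.119, 70.066, -0.0]] [  0.586 -95.143  70.265  -0.   ]
```

```bash
cat > cam.py <<'E'
from h import *; import pickle
from scipy.spatial.transform import Rotation as Ro
D=dict(a=([490.1,-303.3,271],[.7071,.7071,4e-4,-4e-4]),b=([574.1,57.4,211.5],[.9942,.1072,1e-4,-3e-4]),d=([415.5,-329.7,161.6],[.7065,.7077,4e-4,-2e-4]),i=([482.9,307.6,267.7],[.7078,.7064,-8e-4,4e-4]),j=([544.6,255.0,178.3],[.9954,-.0956,0,1e-4]),k=([579,-99,144.1],[.9976,.0696,-1e-4,-6e-4]),l=([581.4,-102.8,70.5],[.9977,.0685,1.3e-3,2e-4]))
for k,(t,q) in D.items():
    T=pickle.load(open(f'pics/wrist_{k}.pkl','rb'))["world_from_camera"]; R=Ro.from_quat(q)
    print(k,R.inv().apply(T[:3,3]-t).round(2),(R.inv()*Ro.from_matrix(T[:3,:3])).as_rotvec().round(4))
E
python3 cam.py
```

```text
a [  70.05    0.77 -142.31] [2.066  2.0706 0.2995]
b [  72.83   -0.18 -141.69] [2.069  2.0655 0.299 ]
d [  71.4     1.41 -142.4 ] [2.0684 2.068  0.2979]
i [  73.21    0.5  -141.79] [2.073  2.0646 0.2981]
j [ 7.3010e+01 -1.0000e-01 -1.4215e+02] [2.0685 2.0669 0.2976]
k [  72.84    0.74 -142.12] [2.0676 2.0682 0.2985]
l [ 7.308e+01  3.000e-02 -1.421e+02] [2.0686 2.0668 0.2983]
```

```bash
python3 - <<'E'
from h import *; import pickle
c=pickle.load(open('pics/wrist_l.pkl','rb')); im=cv2.imread('pics/wrist_l.png')
cy,sy=np.cos(BY),np.sin(BY)
def w(x,y,z): return [BC[0]+x*cy-y*sy,BC[1]+x*sy+y*cy,z]
for y in (-104.5,-81.5): print(y,proj(c,[w(50,y,30),w(65,y,30)]).round(1).tolist())
for y in (-102.2,-84.2): print("panel front if at -93.2: bottom z38, top z108",proj(c,[w(46,y,38),w(46,y,108)]).round(1).tolist())
x0,y0,x1,y1=200,150,440,330
cv2.imwrite('pics/l2.png',cv2.resize(im[y0:y1,x0:x1],None,fx=3.3,fy=3.3,interpolation=cv2.INTER_CUBIC)[:600,:800])
E
```

```text
-104.5 [[336.2, 181.3], [336.7, 150.3]]
-81.5 [[289.9, 181.3], [289.3, 150.3]]
panel front if at -93.2: bottom z38, top z108 [[332.1, 191.9], [341.3, 229.2]]
panel front if at -93.2: bottom z38, top z108 [[294.5, 191.9], [280.4, 229.1]]
```

View pics/l2.png

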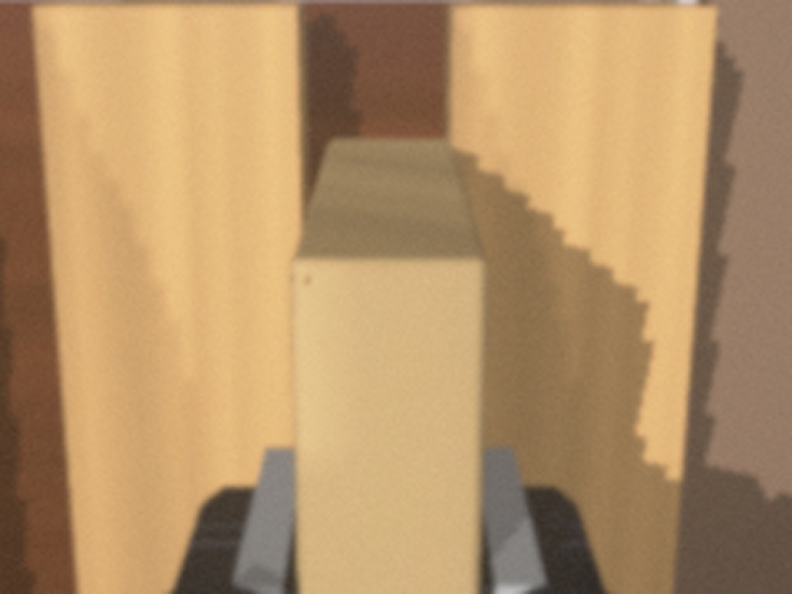

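Emit:
servo_tool:
  moves:
    - {"xyz": [0, -0.24, 0], "rot": [0, 0, 0], "fingers": 0.95}
    - {"xyz": [0, 0, 0], "rot": [0, 0, 0], "fingers": 0.95}
    - {"xyz": [0, 0, 0], "rot": [0, 0, 0], "fingers": 0.95}

```text
clock: 24.0
tcp_pos: [579.9, -100.2, 69.2]
orientation: [0.998, 0.068, 0.0, -0.0]
ft_force: [-0.9, 0.4, -0.9]
opening: 0.206
grip_force: 40.0
```

```bash
python3 where.py
```

```text
board x,y,z,yaw: [[-0.166, -92.499, 69.149, -0.0], [-0.21, -92.557, 69.098, -0.0], [-0.2, -92.608, 69.081, -0.0]] [ -0.192 -92.555  69.109  -0.   ]
```

Emit:
servo_tool:
  moves:
    - {"xyz": [0, 0, 0.5], "rot": [0, 0, 0], "fingers": 0.95}
    - {"xyz": [0, 0, 0.5], "rot": [0, 0, 0], "fingers": 0.95}
    - {"xyz": [0, 0, 0.5], "rot": [0, 0, 0], "fingers": 0.95}
    - {"xyz": [0, 0, 0.5], "rot": [0, 0, 0], "fingers": 0.95}
    - {"xyz": [0, 0, 0.4], "rot": [0, 0, 0], "fingers": 0.95}
    - {"xyz": [0, 0, 0], "rot": [0, 0, 0], "fingers": 0.95}
    - {"xyz": [0, 0, 0], "rot": [0, 0, 0], "fingers": 0.95}

```text
clock: 24.85
tcp_pos: [579.9, -100.4, 45.0]
orientation: [0.998, 0.068, -0.0, -0.0]
ft_force: [-0.4, -0.3, -1.7]
opening: 0.202
grip_force: 40.0
```

Emit:
servo_tool:
  moves:
    - {"xyz": [0, 0, 0.15], "rot": [0, 0, 0], "fingers": 0.95}
    - {"xyz": [0, 0, 0.1], "rot": [0, 0, 0], "fingers": 0.95}
    - {"xyz": [0, 0, 0], "rot": [0, 0, 0], "fingers": 0.95}
    - {"xyz": [0, 0, 0], "rot": [0, 0, 0], "fingers": 0.55}
    - {"xyz": [0, 0, 0], "rot": [0, 0, 0], "fingers": 0.55}
    - {"xyz": [0, 0, 0], "rot": [0, 0, 0], "fingers": 0.55}
    - {"xyz": [0, 0, -2], "rot": [0, 0, 0], "fingers": 0.55}
    - {"xyz": [0, 0, -4], "rot": [0, 0, 0], "fingers": 0.55}
    - {"xyz": [0, 0, -4], "rot": [0, 0, 0], "fingers": 0.4}

```text
clock: 25.75
tcp_pos: [579.2, -100.3, 143.2]
orientation: [0.998, 0.068, -0.001, -0.0]
ft_force: [1.6, -0.9, -0.1]
opening: 0.588
grip_force: 0.0
```

Emit:
servo_tool:
  moves:
    - {"xyz": [-1.15, -3.92, -0.2], "rot": [0, 0, 0], "fingers": 0.4}
    - {"xyz": [-1.15, -3.92, -0.2], "rot": [0, 0, 0], "fingers": 0.4}
    - {"xyz": [-1.15, -3.92, -0.2], "rot": [0, 0, 0], "fingers": 0.4}
    - {"xyz": [-1.15, -3.92, -0.2], "rot": [0, 0, 0], "fingers": 0.4}
    - {"xyz": [-1.15, -3.92, -0.2], "rot": [0, 0, 0], "fingers": 0.4}
    - {"xyz": [-1.15, -3.92, -0.2], "rot": [0, 0, 0], "fingers": 0.4}
    - {"xyz": [-1.15, -3.92, -0.2], "rot": [0, 0, 0], "fingers": 0.4}
    - {"xyz": [-1.15, -3.92, -0.2], "rot": [0, 0, 0], "fingers": 0.4}
    - {"xyz": [-1.15, -3.92, -0.2], "rot": [0, 0, 0], "fingers": 0.4}
    - {"xyz": [-1.15, -3.92, 0], "rot": [0, 0, 0], "fingers": 0.4}
    - {"xyz": [0, 0, 0], "rot": [0, 0, 0.129], "fingers": 0.4}
    - {"xyz": [0, 0, 0], "rot": [0, 0, 0], "fingers": 0.4}

```text
clock: 26.95
tcp_pos: [411.9, 273.5, 160.7]
orientation: [1.0, 0.005, 0.0, -0.0]
ft_force: [0.3, -0.3, 0.0]
opening: 0.601
grip_force: 0.0
```

Emit:
servo_tool:
  moves:
    - {"xyz": [0, 0, 0], "rot": [0, 0, 0], "fingers": 0.4}
    - {"xyz": [0, 0, 0], "rot": [0, 0, 0], "fingers": 0.4}

```text
clock: 27.15
tcp_pos: [413.1, 271.1, 160.7]
orientation: [1.0, 0.004, 0.0, 0.0]
ft_force: [-0.6, -0.5, 0.3]
opening: 0.605
grip_force: 0.0
```

```bash
python3 snap.py m wrist; python3 - <<'E'
from h import *; import pickle
c=pickle.load(open('pics/wrist_m.pkl','rb')); im=cv2.imread('pics/wrist_m.png')
# width profile across the predicted panel C top, near its far end, and check slot0 panel state
g=cv2.GaussianBlur(im,(3,3),0)[:,:,0].astype(np.float32)
ys=np.arange(245,300,0.5)
for x in (425,438,450):
    q=proj(c,np.stack([np.full_like(ys,x),ys,np.full_like(ys,73)],1)).astype(np.float32); v=cv2.remap(g,q[None,:,0],q[None,:,1],cv2.INTER_LINEAR)[0]; d=np.gradient(v)
    k=np.argsort(-abs(d))[:6]; print(x,q[len(q)//2].round(),[(float(ys[i]),int(d[i])) for i in k])
E
```

```text
27.2 [413.1 271.2 160.7] [1.0e+00 3.6e-03 1.0e-04 1.0e-04]
425 [315. 229.] [(263.5, 10), (264.0, 8), (263.0, 7), (264.5, 5), (281.0, -5), (281.5, -4)]
438 [315. 209.] [(263.5, 12), (264.0, 11), (263.0, 10), (264.5, 7), (281.0, -7), (262.5, 6)]
450 [316. 191.] [(264.0, 9), (263.5, 8), (264.5, 7), (281.0, -6), (281.5, -6), (263.0, 5)]
```

Emit:
servo_tool:
  moves:
    - {"xyz": [0, -0.1, 4], "rot": [0, 0, 0], "fingers": 0.4}
    - {"xyz": [0, 0, 4], "rot": [0, 0, 0], "fingers": 0.4}
    - {"xyz": [0, 0, 3], "rot": [0, 0, 0], "fingers": 0.4}
    - {"xyz": [0, 0, 1.5], "rot": [0, 0, 0], "fingers": 0.4}
    - {"xyz": [0, 0, 0], "rot": [0, 0, 0], "fingers": 0.4}
    - {"xyz": [0, 0, 0], "rot": [0, 0, 0], "fingers": 0.95}
    - {"xyz": [0, 0, 0], "rot": [0, 0, 0], "fingers": 0.95}
    - {"xyz": [0, 0, 0], "rot": [0, 0, 0], "fingers": 0.95}
    - {"xyz": [0, 0, 0], "rot": [0, 0, 0], "fingers": 0.95}
    - {"xyz": [0, 0, 0], "rot": [0, 0, 0], "fingers": 0.95}

```text
clock: 28.2
tcp_pos: [413.3, 273.6, 36.6]
orientation: [1.0, 0.004, 0.001, -0.001]
ft_force: [-0.2, -2.0, 7.7]
opening: 0.205
grip_force: 44.7
```

Emit:
servo_tool:
  moves:
    - {"xyz": [0, 0, -3], "rot": [0, 0, 0], "fingers": 0.95}
    - {"xyz": [0, 0, -4], "rot": [0, 0, -0.065], "fingers": 0.95}
    - {"xyz": [0, 0, -4], "rot": [0, 0, -0.065], "fingers": 0.95}
    - {"xyz": [1.43, 4.13, 0], "rot": [0, 0, 0], "fingers": 0.95}
    - {"xyz": [1.43, 4.13, 0], "rot": [0, 0, 0], "fingers": 0.95}
    - {"xyz": [1.43, 4.13, 0], "rot": [0, 0, 0], "fingers": 0.95}
    - {"xyz": [1.43, 4.13, 0], "rot": [0, 0, 0], "fingers": 0.95}
    - {"xyz": [1.43, 4.13, 0], "rot": [0, 0, 0], "fingers": 0.95}
    - {"xyz": [1.43, 4.13, 0], "rot": [0, 0, 0], "fingers": 0.95}
    - {"xyz": [1.43, 4.13, 0], "rot": [0, 0, 0], "fingers": 0.95}
    - {"xyz": [1.43, 4.13, 0], "rot": [0, 0, 0], "fingers": 0.95}
    - {"xyz": [0, 0, 0], "rot": [0, 0, 0], "fingers": 0.95}

```text
clock: 29.4
tcp_pos: [573.6, -46.8, 146.0]
orientation: [0.998, 0.064, 0.002, 0.003]
ft_force: [-0.9, 0.2, -1.5]
opening: 0.205
grip_force: 43.6
```

Emit:
servo_tool:
  moves:
    - {"xyz": [0, 0, 3], "rot": [0, 0, 0], "fingers": 0.95}
    - {"xyz": [0, 0, 3], "rot": [0, 0, 0], "fingers": 0.95}
    - {"xyz": [0, 0, 1], "rot": [0, 0, 0], "fingers": 0.95}
    - {"xyz": [0, 0, 0], "rot": [0, 0, 0], "fingers": 0.95}
    - {"xyz": [0, 0, 0], "rot": [0, 0, 0], "fingers": 0.95}
    - {"xyz": [0, 0, 0], "rot": [0, 0, 0], "fingers": 0.95}

```text
clock: 30.0
tcp_pos: [572.3, -38.2, 77.0]
orientation: [0.998, 0.069, 0.001, 0.0]
ft_force: [-0.1, -0.6, -1.1]
opening: 0.207
grip_force: 43.6
```

```bash
python3 where.py; python3 snap.py n wrist; python3 edges.py n|tail -2
```

```text
board x,y,z,yaw: [[0.717, -29.88, 77.005, 0.001], [0.571, -29.897, 76.887, 0.001], [0.366, -29.901, 76.688, 0.001]] [ 5.5100e-01 -2.9893e+01  7.6860e+01  1.0000e-03]
30.2 [571.8 -38.3  76.5] [9.976e-01 6.890e-02 8.000e-04 1.000e-04]
50 [(0.0, 12), (0.0, 23), (0.0, 13), (-0.5, 22), (0.0, 14), (0.0, 18), (0.0, 15), (-0.5, 18)]
58 [(0.0, 12), (0.0, 24), (0.0, 13), (-0.5, 22), (0.0, 13), (-0.5, 19), (0.0, 14), (-0.5, 18)]
```

Emit:
servo_tool:
  moves:
    - {"xyz": [0, 0.07, 0.3], "rot": [0, 0, 0], "fingers": 0.95}
    - {"xyz": [0, 0, 0.5], "rot": [0, 0, 0], "fingers": 0.95}
    - {"xyz": [0, 0, 0.5], "rot": [0, 0, 0], "fingers": 0.95}
    - {"xyz": [0, 0, 0.5], "rot": [0, 0, 0], "fingers": 0.95}
    - {"xyz": [0, 0, 0.5], "rot": [0, 0, 0], "fingers": 0.95}
    - {"xyz": [0, 0, 0.5], "rot": [0, 0, 0], "fingers": 0.95}
    - {"xyz": [0, 0, 0.3], "rot": [0, 0, 0], "fingers": 0.95}
    - {"xyz": [0, 0, 0], "rot": [0, 0, 0], "fingers": 0.95}
    - {"xyz": [0, 0, 0], "rot": [0, 0, 0], "fingers": 0.95}

```text
clock: 31.1
tcp_pos: [571.4, -39.0, 44.6]
orientation: [0.998, 0.069, 0.0, -0.0]
ft_force: [-0.4, -0.4, -2.1]
opening: 0.205
grip_force: 43.8
```

Emit:
servo_tool:
  moves:
    - {"xyz": [0, 0, 0.15], "rot": [0, 0, 0], "fingers": 0.95}
    - {"xyz": [0, 0, 0], "rot": [0, 0, 0], "fingers": 0.95}
    - {"xyz": [0, 0, 0], "rot": [0, 0, 0], "fingers": 0.55}
    - {"xyz": [0, 0, 0], "rot": [0, 0, 0], "fingers": 0.55}
    - {"xyz": [0, 0, 0], "rot": [0, 0, 0], "fingers": 0.55}
    - {"xyz": [0, 0, -2], "rot": [0, 0, 0], "fingers": 0.55}
    - {"xyz": [0, 0, -4], "rot": [0, 0, 0], "fingers": 0.55}
    - {"xyz": [0, 0, -4], "rot": [0, 0, 0], "fingers": 0.4}
    - {"xyz": [0, 0, -2], "rot": [0, 0, 0], "fingers": 0.4}

```text
clock: 32.0
tcp_pos: [572.9, -39.2, 166.3]
orientation: [0.998, 0.069, 0.002, 0.0]
ft_force: [0.5, -0.3, -1.1]
opening: 0.601
grip_force: 0.0
```

Emit:
servo_tool:
  moves:
    - {"xyz": [0.365, -3.87, 0], "rot": [0, 0, 0], "fingers": 0.4}
    - {"xyz": [0.365, -3.87, 0], "rot": [0, 0, 0], "fingers": 0.4}
    - {"xyz": [0.365, -3.87, 0], "rot": [0, 0, 0], "fingers": 0.4}
    - {"xyz": [0.365, -3.87, 0], "rot": [0, 0, 0], "fingers": 0.4}
    - {"xyz": [0.365, -3.87, 0], "rot": [0, 0, 0], "fingers": 0.4}
    - {"xyz": [0.365, -3.87, 0], "rot": [0, 0, 0], "fingers": 0.4}
    - {"xyz": [0.365, -3.87, 0], "rot": [0, 0, 0], "fingers": 0.4}
    - {"xyz": [0.365, -3.87, 0], "rot": [0, 0, 0], "fingers": 0.4}
    - {"xyz": [0.365, -3.87, 0], "rot": [0, 0, 0], "fingers": 0.4}
    - {"xyz": [0.365, -3.87, 0], "rot": [0, 0, 0], "fingers": 0.4}

```text
clock: 33.0
tcp_pos: [553.9, 350.9, 163.0]
orientation: [0.998, 0.069, -0.0, 0.0]
ft_force: [-0.4, -0.4, 0.4]
opening: 0.601
grip_force: 0.0
```

Emit:
servo_tool:
  moves:
    - {"xyz": [0, 0, 0], "rot": [0, 0, 0.104], "fingers": 0.4}
    - {"xyz": [0, 0, 0], "rot": [0, 0, 0.104], "fingers": 0.4}
    - {"xyz": [0, 0, 0], "rot": [0, 0, 0.104], "fingers": 0.4}
    - {"xyz": [0, 0, 0], "rot": [0, 0, 0], "fingers": 0.4}
    - {"xyz": [0, 0, 0], "rot": [0, 0, 0], "fingers": 0.4}

```text
clock: 33.5
tcp_pos: [554.2, 349.4, 163.0]
orientation: [0.996, -0.086, -0.0, 0.0]
ft_force: [-0.2, 0.4, 0.5]
opening: 0.598
grip_force: 0.0
```

```bash
cat > pan.py <<'E'
from h import *; import sys
from station import env, viewer
# pan.py tag x y yaw: edges of a standing panel's top across its width, in its own frame
tag=sys.argv[1]; X,Y,A=map(float,sys.argv[2:5]); c=viewer.calibration("wrist"); im=viewer.snapshot("wrist")[:,:,::-1]; cv2.imwrite(f"pics/wrist_{tag}.png",im)
o=env.get_obs(); q=o["orientation"]; print(o["clock"],o["tcp_pos"].round(1),"yaw",round(2*np.arctan2(q[1],q[0]),3))
g=cv2.GaussianBlur(np.ascontiguousarray(im),(3,3),0)[:,:,0].astype(np.float32); s=np.arange(-25,25,0.5)
for u in (10,25,38):
    P=np.stack([X+u*np.cos(A)-s*np.sin(A),Y+u*np.sin(A)+s*np.cos(A),np.full_like(s,73)],1); p=proj(c,P).astype(np.float32)
    d=np.gradient(cv2.remap(g,p[None,:,0],p[None,:,1],cv2.INTER_LINEAR)[0]); k=np.argsort(-abs(d))[:6]; print(u,p[50].round(),[(float(s[i]),int(d[i])) for i in k])
E
python3 pan.py o 554.8 349.3 -0.174
```

```text
33.55 [554.2 349.3 163. ] yaw -0.172
10 [318. 230.] [(-8.0, 10), (-8.5, 9), (-7.5, 8), (-9.0, 7), (13.5, -5), (14.0, -4)]
25 [318. 207.] [(-8.5, 12), (-9.0, 11), (-8.0, 9), (-9.5, 9), (-10.0, 5), (-7.5, 5)]
38 [318. 187.] [(-8.5, 10), (-9.0, 9), (-8.0, 7), (-9.5, 6), (8.0, -5), (8.5, -5)]
```

Emit:
servo_tool:
  moves:
    - {"xyz": [0, 0, 4], "rot": [0, 0, 0], "fingers": 0.4}
    - {"xyz": [0, 0, 4], "rot": [0, 0, 0], "fingers": 0.4}
    - {"xyz": [0, 0, 3], "rot": [0, 0, 0], "fingers": 0.4}
    - {"xyz": [0, 0, 1.7], "rot": [0, 0, 0], "fingers": 0.4}
    - {"xyz": [0, 0, 0], "rot": [0, 0, 0], "fingers": 0.4}
    - {"xyz": [0, 0, 0], "rot": [0, 0, 0], "fingers": 0.95}
    - {"xyz": [0, 0, 0], "rot": [0, 0, 0], "fingers": 0.95}
    - {"xyz": [0, 0, 0], "rot": [0, 0, 0], "fingers": 0.95}
    - {"xyz": [0, 0, 0], "rot": [0, 0, 0], "fingers": 0.95}
    - {"xyz": [0, 0, 0], "rot": [0, 0, 0], "fingers": 0.95}

```text
clock: 34.55
tcp_pos: [555.8, 350.3, 38.2]
orientation: [0.996, -0.087, 0.002, -0.001]
ft_force: [-0.1, 0.2, 7.1]
opening: 0.202
grip_force: 41.1
```

Emit:
servo_tool:
  moves:
    - {"xyz": [0, 0, -3], "rot": [0, 0, 0], "fingers": 0.95}
    - {"xyz": [0, 0, -4], "rot": [0, 0, -0.103], "fingers": 0.95}
    - {"xyz": [0, 0, -4], "rot": [0, 0, -0.103], "fingers": 0.95}
    - {"xyz": [0, 0, 0], "rot": [0, 0, -0.103], "fingers": 0.95}
    - {"xyz": [-0.45, 4.07, 0], "rot": [0, 0, 0], "fingers": 0.95}
    - {"xyz": [-0.45, 4.07, 0], "rot": [0, 0, 0], "fingers": 0.95}
    - {"xyz": [-0.45, 4.07, 0], "rot": [0, 0, 0], "fingers": 0.95}
    - {"xyz": [-0.45, 4.07, 0], "rot": [0, 0, 0], "fingers": 0.95}
    - {"xyz": [-0.45, 4.07, 0], "rot": [0, 0, 0], "fingers": 0.95}
    - {"xyz": [-0.45, 4.07, 0], "rot": [0, 0, 0], "fingers": 0.95}
    - {"xyz": [-0.45, 4.07, 0], "rot": [0, 0, 0], "fingers": 0.95}
    - {"xyz": [-0.45, 4.07, 0], "rot": [0, 0, 0], "fingers": 0.95}

```text
clock: 35.75
tcp_pos: [562.2, 20.2, 146.5]
orientation: [0.998, 0.067, 0.0, 0.0]
ft_force: [1.5, 0.7, -0.7]
opening: 0.203
grip_force: 40.0
```

Emit:
servo_tool:
  moves:
    - {"xyz": [0, 0, 0], "rot": [0, 0, 0], "fingers": 0.95}
    - {"xyz": [0, 0, 3], "rot": [0, 0, 0], "fingers": 0.95}
    - {"xyz": [0, 0, 3], "rot": [0, 0, 0], "fingers": 0.95}
    - {"xyz": [0, 0, 1], "rot": [0, 0, 0], "fingers": 0.95}
    - {"xyz": [0, 0, 0], "rot": [0, 0, 0], "fingers": 0.95}
    - {"xyz": [0, 0, 0], "rot": [0, 0, 0], "fingers": 0.95}
    - {"xyz": [0, 0, 0], "rot": [0, 0, 0], "fingers": 0.95}

```text
clock: 36.45
tcp_pos: [563.5, 22.1, 77.5]
orientation: [0.998, 0.067, 0.001, -0.0]
ft_force: [0.5, 0.2, -0.7]
opening: 0.204
grip_force: 40.1
```

```bash
python3 where.py; python3 snap.py p wrist; python3 edges.py p|tail -2
```

```text
board x,y,z,yaw: [[0.25, 30.985, 77.485, -0.002], [0.029, 30.957, 77.33, -0.002], [-0.106, 30.98, 77.148, -0.002]] [ 5.8000e-02  3.0974e+01  7.7321e+01 -2.0000e-03]
36.65 [562.9  21.9  76.9] [ 9.977e-01  6.740e-02  7.000e-04 -0.000e+00]
50 [(0.5, 11), (0.0, 19), (0.0, 11), (0.0, 23), (0.0, 14), (-0.5, 21), (0.0, 14), (0.0, 18)]
58 [(0.5, 11), (0.0, 18), (0.0, 12), (0.0, 22), (0.0, 13), (-0.5, 21), (0.0, 14), (-0.5, 18)]
```

Emit:
servo_tool:
  moves:
    - {"xyz": [0, -0.03, 0.3], "rot": [0, 0, 0], "fingers": 0.95}
    - {"xyz": [0, 0, 0.5], "rot": [0, 0, 0], "fingers": 0.95}
    - {"xyz": [0, 0, 0.5], "rot": [0, 0, 0], "fingers": 0.95}
    - {"xyz": [0, 0, 0.5], "rot": [0, 0, 0], "fingers": 0.95}
    - {"xyz": [0, 0, 0.5], "rot": [0, 0, 0], "fingers": 0.95}
    - {"xyz": [0, 0, 0.5], "rot": [0, 0, 0], "fingers": 0.95}
    - {"xyz": [0, 0, 0.2], "rot": [0, 0, 0], "fingers": 0.95}
    - {"xyz": [0, 0, 0], "rot": [0, 0, 0], "fingers": 0.95}
    - {"xyz": [0, 0, 0], "rot": [0, 0, 0], "fingers": 0.95}

```text
clock: 37.55
tcp_pos: [562.5, 22.2, 46.1]
orientation: [0.998, 0.067, 0.0, -0.0]
ft_force: [-0.1, 0.5, 0.0]
opening: 0.201
grip_force: 40.2
```

Emit:
servo_tool:
  moves:
    - {"xyz": [0, 0, 0.15], "rot": [0, 0, 0], "fingers": 0.95}
    - {"xyz": [0, 0, 0], "rot": [0, 0, 0], "fingers": 0.95}
    - {"xyz": [0, 0, 0], "rot": [0, 0, 0], "fingers": 0.55}
    - {"xyz": [0, 0, 0], "rot": [0, 0, 0], "fingers": 0.55}
    - {"xyz": [0, 0, 0], "rot": [0, 0, 0], "fingers": 0.55}
    - {"xyz": [0, 0, -2], "rot": [0, 0, 0], "fingers": 0.55}
    - {"xyz": [0, 0, -4], "rot": [0, 0, 0], "fingers": 0.55}
    - {"xyz": [0, 0, -4], "rot": [0, 0, 0], "fingers": 0.4}
    - {"xyz": [0, 0, -2], "rot": [0, 0, 0], "fingers": 0.4}

```text
clock: 38.45
tcp_pos: [563.9, 22.2, 167.8]
orientation: [0.998, 0.067, 0.002, -0.0]
ft_force: [1.0, 0.7, 0.1]
opening: 0.601
grip_force: 0.0
```

Emit:
servo_tool:
  moves:
    - {"xyz": [-1.14, -3.95, 0], "rot": [0, 0, 0], "fingers": 0.4}
    - {"xyz": [-1.14, -3.95, 0], "rot": [0, 0, 0], "fingers": 0.4}
    - {"xyz": [-1.14, -3.95, 0], "rot": [0, 0, 0], "fingers": 0.4}
    - {"xyz": [-1.14, -3.95, 0], "rot": [0, 0, 0], "fingers": 0.4}
    - {"xyz": [-1.14, -3.95, 0], "rot": [0, 0, 0], "fingers": 0.4}
    - {"xyz": [-1.14, -3.95, 0], "rot": [0, 0, 0], "fingers": 0.4}
    - {"xyz": [-1.14, -3.95, 0], "rot": [0, 0, 0], "fingers": 0.4}
    - {"xyz": [-1.14, -3.95, 0], "rot": [0, 0, 0], "fingers": 0.4}
    - {"xyz": [-1.14, -3.95, 0], "rot": [0, 0, 0], "fingers": 0.4}

```text
clock: 39.35
tcp_pos: [412.0, 362.1, 164.6]
orientation: [0.998, 0.067, 0.0, 0.0]
ft_force: [1.0, 0.7, 0.0]
opening: 0.601
grip_force: 0.0
```

Emit:
servo_tool:
  moves:
    - {"xyz": [0, 0, 0], "rot": [0, 0, 0.114], "fingers": 0.4}
    - {"xyz": [0, 0, 0], "rot": [0, 0, 0.114], "fingers": 0.4}
    - {"xyz": [0, 0, 0], "rot": [0, 0, 0.114], "fingers": 0.4}
    - {"xyz": [0, 0, 0], "rot": [0, 0, 0], "fingers": 0.4}
    - {"xyz": [0, 0, 0], "rot": [0, 0, 0], "fingers": 0.4}

```text
clock: 39.85
tcp_pos: [412.8, 360.6, 164.6]
orientation: [0.995, -0.102, -0.0, 0.0]
ft_force: [0.2, 1.1, 0.2]
opening: 0.602
grip_force: 0.0
```

```bash
python3 pan.py q 413.3 360.9 -0.208
```

```text
39.9 [412.9 360.6 164.6] yaw -0.205
10 [317. 230.] [(-10.0, 12), (-9.5, 11), (-10.5, 10), (-9.0, 7), (-11.0, 5), (-8.5, 4)]
25 [317. 207.] [(-10.5, 10), (-10.0, 10), (-11.0, 7), (-9.5, 6), (7.0, -6), (7.5, -5)]
38 [317. 187.] [(-10.5, 11), (-11.0, 11), (-11.5, 8), (-10.0, 7), (6.5, -5), (7.0, -4)]
```

Emit:
servo_tool:
  moves:
    - {"xyz": [0, 0.15, 4], "rot": [0, 0, 0.01], "fingers": 0.4}
    - {"xyz": [0, 0, 4], "rot": [0, 0, 0], "fingers": 0.4}
    - {"xyz": [0, 0, 3], "rot": [0, 0, 0], "fingers": 0.4}
    - {"xyz": [0, 0, 1.8], "rot": [0, 0, 0], "fingers": 0.4}
    - {"xyz": [0, 0, 0], "rot": [0, 0, 0], "fingers": 0.4}
    - {"xyz": [0, 0, 0], "rot": [0, 0, 0], "fingers": 0.95}
    - {"xyz": [0, 0, 0], "rot": [0, 0, 0], "fingers": 0.95}
    - {"xyz": [0, 0, 0], "rot": [0, 0, 0], "fingers": 0.95}
    - {"xyz": [0, 0, 0], "rot": [0, 0, 0], "fingers": 0.95}
    - {"xyz": [0, 0, 0], "rot": [0, 0, 0], "fingers": 0.95}

```text
clock: 40.9
tcp_pos: [413.6, 359.9, 38.0]
orientation: [0.994, -0.108, 0.001, -0.001]
ft_force: [0.2, 0.1, 7.4]
opening: 0.206
grip_force: 40.7
```

Emit:
servo_tool:
  moves:
    - {"xyz": [0, 0, -3], "rot": [0, 0, 0], "fingers": 0.95}
    - {"xyz": [0, 0, -4], "rot": [0, 0, -0.118], "fingers": 0.95}
    - {"xyz": [0, 0, -4], "rot": [0, 0, -0.118], "fingers": 0.95}
    - {"xyz": [0, 0, 0], "rot": [0, 0, -0.118], "fingers": 0.95}
    - {"xyz": [1.46, 4.18, 0], "rot": [0, 0, 0], "fingers": 0.95}
    - {"xyz": [1.46, 4.18, 0], "rot": [0, 0, 0], "fingers": 0.95}
    - {"xyz": [1.46, 4.18, 0], "rot": [0, 0, 0], "fingers": 0.95}
    - {"xyz": [1.46, 4.18, 0], "rot": [0, 0, 0], "fingers": 0.95}
    - {"xyz": [1.46, 4.18, 0], "rot": [0, 0, 0], "fingers": 0.95}
    - {"xyz": [1.46, 4.18, 0], "rot": [0, 0, 0], "fingers": 0.95}
    - {"xyz": [1.46, 4.18, 0], "rot": [0, 0, 0], "fingers": 0.95}
    - {"xyz": [0, 0, 0], "rot": [0, 0, 0], "fingers": 0.95}

```text
clock: 42.1
tcp_pos: [556.8, 74.5, 147.2]
orientation: [0.998, 0.063, 0.002, 0.003]
ft_force: [-0.0, 0.1, -0.9]
opening: 0.206
grip_force: 39.7
```

Emit:
servo_tool:
  moves:
    - {"xyz": [0, 0, 0], "rot": [0, 0, 0], "fingers": 0.95}
    - {"xyz": [0, 0, 3], "rot": [0, 0, 0], "fingers": 0.95}
    - {"xyz": [0, 0, 3], "rot": [0, 0, 0], "fingers": 0.95}
    - {"xyz": [0, 0, 1], "rot": [0, 0, 0], "fingers": 0.95}
    - {"xyz": [0, 0, 0], "rot": [0, 0, 0], "fingers": 0.95}
    - {"xyz": [0, 0, 0], "rot": [0, 0, 0], "fingers": 0.95}
    - {"xyz": [0, 0, 0], "rot": [0, 0, 0], "fingers": 0.95}

```text
clock: 42.8
tcp_pos: [554.7, 83.8, 78.0]
orientation: [0.998, 0.069, 0.001, -0.0]
ft_force: [0.0, -0.2, -0.5]
opening: 0.203
grip_force: 39.7
```

```bash
python3 where.py; python3 snap.py r wrist; python3 edges.py r|tail -2
```

```text
board x,y,z,yaw: [[-0.047, 93.256, 77.957, 0.0], [-0.172, 93.125, 77.832, -0.0], [-0.319, 93.049, 77.685, -0.0]] [-0.179 93.143 77.825 -0.   ]
43.0 [554.3  83.4  77.5] [ 9.977e-01  6.830e-02  7.000e-04 -1.000e-04]
50 [None, None, (0.5, 11), (0.0, 18), (0.0, 11), (0.0, 23), (0.0, 13), (-0.5, 21)]
58 [None, None, (0.5, 11), (0.0, 17), (0.0, 11), (0.0, 22), (0.0, 13), (-0.5, 21)]
```

Emit:
servo_tool:
  moves:
    - {"xyz": [0, -0.02, 0.3], "rot": [0, 0, 0], "fingers": 0.95}
    - {"xyz": [0, 0, 0.5], "rot": [0, 0, 0], "fingers": 0.95}
    - {"xyz": [0, 0, 0.5], "rot": [0, 0, 0], "fingers": 0.95}
    - {"xyz": [0, 0, 0.5], "rot": [0, 0, 0], "fingers": 0.95}
    - {"xyz": [0, 0, 0.5], "rot": [0, 0, 0], "fingers": 0.95}
    - {"xyz": [0, 0, 0.5], "rot": [0, 0, 0], "fingers": 0.95}
    - {"xyz": [0, 0, 0.2], "rot": [0, 0, 0], "fingers": 0.95}
    - {"xyz": [0, 0, 0], "rot": [0, 0, 0], "fingers": 0.95}
    - {"xyz": [0, 0, 0], "rot": [0, 0, 0], "fingers": 0.95}

```text
clock: 43.9
tcp_pos: [553.9, 83.5, 46.7]
orientation: [0.998, 0.068, 0.0, -0.0]
ft_force: [-0.2, -0.7, -0.5]
opening: 0.203
grip_force: 39.7
```

Release, retreat up, and look at the final state.

Emit:
servo_tool:
  moves:
    - {"xyz": [0, 0, 0.2], "rot": [0, 0, 0], "fingers": 0.95}
    - {"xyz": [0, 0, 0], "rot": [0, 0, 0], "fingers": 0.95}
    - {"xyz": [0, 0, 0], "rot": [0, 0, 0], "fingers": 0.55}
    - {"xyz": [0, 0, 0], "rot": [0, 0, 0], "fingers": 0.55}
    - {"xyz": [0, 0, 0], "rot": [0, 0, 0], "fingers": 0.55}
    - {"xyz": [0, 0, -3], "rot": [0, 0, 0], "fingers": 0.55}
    - {"xyz": [0, 0, -4.5], "rot": [0, 0, 0], "fingers": 0.55}
    - {"xyz": [0, 0, -4.5], "rot": [0, 0, 0], "fingers": 0.4}
    - {"xyz": [0, 3, -4.5], "rot": [0, 0, 0], "fingers": 0.4}
    - {"xyz": [-2, 4, -4.5], "rot": [0, 0, 0], "fingers": 0.4}
    - {"xyz": [-2, 2, -2], "rot": [0, 0, 0], "fingers": 0.4}
    - {"xyz": [0, 0, 0], "rot": [0, 0, 0], "fingers": 0.4}

```text
clock: 45.1
tcp_pos: [528.9, -4.5, 264.9]
orientation: [0.998, 0.065, 0.002, 0.001]
ft_force: [-0.5, -0.1, -0.2]
opening: 0.598
grip_force: 0.0
```

```bash
sleep 0; python3 snap.py s wrist scene side; python3 - <<'E'
import cv2,numpy as np
a=cv2.imread('pics/wrist_s.png');b=cv2.imread('pics/scene_s.png')[165:315,120:360];d=cv2.imread('pics/side_s.png')[120:300,250:490]
R=np.vstack([cv2.resize(b,(400,250)),cv2.resize(d,(400,300))])
cv2.imwrite('pics/fin.png',np.hstack([cv2.resize(a,(400,300)),np.zeros((300,0,3),np.uint8)]) if 0 else np.hstack([cv2.copyMakeBorder(cv2.resize(a,(400,300)),0,250,0,0,cv2.BORDER_CONSTANT),R]))
E
```

```text
45.25 [529.    0.9 261.3] [ 9.976e-01  6.870e-02 -1.000e-04 -4.000e-04]
```

View pics/fin.png

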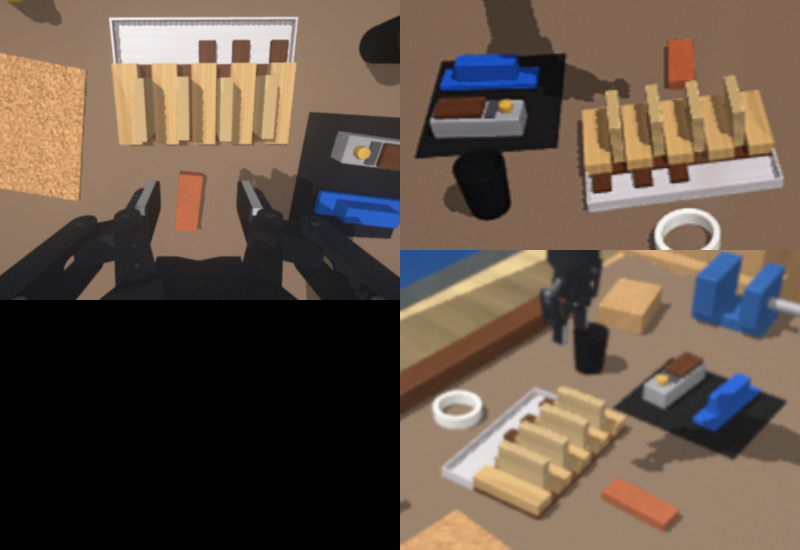

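```bash
python3 - <<'E'
from h import *; import pickle
c=pickle.load(open('pics/scene_s.pkl','rb')); im=cv2.imread('pics/scene_s.png')
def mat(p): return brd(p,np.array([462,-314]),0.066).round(0)
for b in blobs(im,(3,80,20),(16,230,150),30,(135,205,190,260)): print("rest",rect(c,b,50),mat(rect(c,b,50)[0]))
for b in blobs(im,(18,120,120),(32,255,255),10,(150,205,200,260)): print("knob",rect(c,b,53),mat(rect(c,b,53)[0]))
b=blobs(im,(100,120,40),(125,255,255),60,(120,190,220,230))[0]; print("scr",rect(c,b,30),mat(rect(c,b,30)[0]))
E
```

```text
rest (array([ 528.4, -346.7], dtype=float32), (78.7, 48.8), 1.526) [[ 64. -37.]]
rest (array([ 470.1, -402.7], dtype=float32), (105.1, 21.4), 0.243) [[  2. -89.]]
knob (array([ 533.2, -272.8], dtype=float32), (30.8, 15.5), 0.169) [[74. 36.]]
scr (array([ 412.2, -321.3], dtype=float32), (164.5, 101.8), -1.567) [[-50.  -4.]]
```

Plane, scraper, chips and panels are all where they should be, with good margins, so I'm handing in.

```bash
python3 -c "
from station import env; print(env.job_done())"
```

```text
the job is handed in; nothing more can be done
None
```

I handed the job in at about 45 s of robot time: the plane and scraper lie flat on the mat, the three chips are in the gutter, and all four panels stand in separate slots; the hand-in returned no verdict, so this rests on the last camera views.

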